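Close the soil-gas chamber and sniff its joint for leaks

TASK

Set the clear cover gently onto the round base of the soil-gas chamber, both lugs over their pegs and fully home, and let go. Then take the pen-shaped leak detector from its stand and guide its tip slowly (about 2 cm a second) along the joint between cover and base, round the front from the left yellow mark to the right one, keeping the tip right in the corner under the overhanging lid without pressing, and put the detector back in its stand. Leave the other things on the bench where they are.

Things in the scene. Friction and masses are not known exactly. Their poses are not given: they have to be found in the camera images.
- chamber: Fixed chamber base: aluminium disc 180 mm across, its top 20 mm above the worktop; on it a black gasket 108 mm across, 3 high, and a dish of soil (57 mm across, 12 high). Two steel pegs, 8 mm thick with conical points, at y = +-67 mm, reach 45 mm up. Yellow marks on the rim, 45 degrees either side of the front. Origin: underside centre; -x is its front (towards the robot), +y left, z up.
- cover: Loose cover, 0.35 kg: clear wall with white foot, 104 mm across, 42 high; white lid 136 mm across, 12 mm thick above it, so overhanging by 16 mm. Lugs at the foot, 30 mm wide, 8 mm thick, out to y = +-84 mm, with 12 mm holes at y = +-67 mm for the pegs (either way round). Handle: black bar along y, 74 long, 16 wide, 14 high, centre 84 mm up, 23 mm free below it. Origin: underside centre.
- cover_handle (a point): centre of the cover's handle bar, 84 mm above the cover's underside; axes as the cover
- seat (a point): where the cover's origin comes to rest on the base: on the chamber's axis, 23 mm above its underside; axes as the chamber
- detector: Loose pen-shaped cordless leak detector, 0.09 kg, 168 mm long. Origin at the steel tip, z up along it to the butt. Thin probe (6 to 12 mm thick) over the first 60 mm, then a yellow body, 20 mm (x) by 26 mm (y), to 105 mm and a black handle, 20 by 18 mm (y), to 168 mm. It lies in its stand 35 degrees from vertical, butt towards the robot.
- detector_tip (a point): the end of the detector's tip (its origin); the tip is a ball of 6 mm diameter
- detector_grip (a point): point on the detector's axis 130 mm from the tip, on the black part, where to grip it across its 18 mm width (y), the fingers pointing along the detector towards the tip; 38 mm of body lie above
- stand: Fixed grey stand for the detector, foot 115 x 78 mm: a channel 29 mm wide with splayed sides, leaning 35 degrees so that the butt points up and to the stand's -x, open on its upper (+x) side. Sides reach 95 mm and floor 108 mm from the tip. The body's shoulder (60 mm from the tip) rests on two stops, the probe in the 17 mm gap between. Origin: underside centre, z up.
- stand_tip (a point): where the tip (origin) of the detector is when it is home in the stand: 35 mm in front (+x) of the stand's origin, 22 mm up; axes as the stand
- stand_home (a point): where the grip point of the detector (130 mm from the tip) is when it is home in the stand
- timer: white bench timer, 58 x 62 x 20 mm, a bystander; origin under its centre
- beaker: small glass beaker, 58 mm diameter, 72 mm high, a bystander; origin under its centre
- sample_green: white sample jar with green band, 41 mm diameter, 74 mm high, a bystander; origin under its centre
- sample_blue: white sample jar with blue band, 41 mm diameter, 74 mm high, a bystander; origin under its centre
- tweezers: steel tweezers, 15 x 131 x 9 mm, a bystander; origin under its centre
- marker: red and white marker pen, 17 x 135 x 16 mm, a bystander; origin under its centre
- joint_0 (a point): point 0 (of 0 to 5, from left yellow mark to right) on the joint, 18 degrees apart: 54 mm from the chamber's axis at 45 degrees to the left of its front (-x), 23 mm above its underside, just outside the foot of the cover's wall; axes as the chamber
- joint_1 (a point): point 1 (of 0 to 5, from left yellow mark to right) on the joint, 18 degrees apart: 54 mm from the chamber's axis at 27 degrees to the left of its front (-x), 23 mm above its underside, just outside the foot of the cover's wall; axes as the chamber
- joint_2 (a point): point 2 (of 0 to 5, from left yellow mark to right) on the joint, 18 degrees apart: 54 mm from the chamber's axis at 9 degrees to the left of its front (-x), 23 mm above its underside, just outside the foot of the cover's wall; axes as the chamber
- joint_3 (a point): point 3 (of 0 to 5, from left yellow mark to right) on the joint, 18 degrees apart: 54 mm from the chamber's axis at -9 degrees to the left of its front (-x), 23 mm above its underside, just outside the foot of the cover's wall; axes as the chamber
- joint_4 (a point): point 4 (of 0 to 5, from left yellow mark to right) on the joint, 18 degrees apart: 54 mm from the chamber's axis at -27 degrees to the left of its front (-x), 23 mm above its underside, just outside the foot of the cover's wall; axes as the chamber
- joint_5 (a point): point 5 (of 0 to 5, from left yellow mark to right) on the joint, 18 degrees apart: 54 mm from the chamber's axis at -45 degrees to the left of its front (-x), 23 mm above its underside, just outside the foot of the cover's wall; axes as the chamber

How it is judged:
On the way, in this order (a step that is already met when the one before it is completed fails the run):
1. the cover sits fully home on the base, both lugs over their pegs, let go (horizontal distance between cover and seat below 0.004 m and z of cover in the frame of seat between -0.003 and 0.002 m and angle between the y axis of cover and the y axis of chamber, either way round below 0.08 rad and angle between cover's own z axis and vertical below 0.04 rad and contact force between the fingers and cover below 0.1 N and linear speed of cover below 0.02 m/s), for 0.2 s.
2. the detector's tip is on the joint at the left yellow mark (within 8 mm), cover seated (distance between detector_tip and joint_0 below 0.008 m and horizontal distance between cover and seat below 0.004 m and z of cover in the frame of seat between -0.003 and 0.002 m and angle between the y axis of cover and the y axis of chamber, either way round below 0.08 rad and angle between cover's own z axis and vertical below 0.04 rad), for 0.05 s.
3. the detector's tip is on the joint at the second point (within 8 mm), cover seated (distance between detector_tip and joint_1 below 0.008 m and horizontal distance between cover and seat below 0.004 m and z of cover in the frame of seat between -0.003 and 0.002 m and angle between the y axis of cover and the y axis of chamber, either way round below 0.08 rad and angle between cover's own z axis and vertical below 0.04 rad), for 0.05 s.
4. the detector's tip is on the joint at the third point (within 8 mm), cover seated (distance between detector_tip and joint_2 below 0.008 m and horizontal distance between cover and seat below 0.004 m and z of cover in the frame of seat between -0.003 and 0.002 m and angle between the y axis of cover and the y axis of chamber, either way round below 0.08 rad and angle between cover's own z axis and vertical below 0.04 rad), for 0.05 s.
5. the detector's tip is on the joint at the fourth point (within 8 mm), cover seated (distance between detector_tip and joint_3 below 0.008 m and horizontal distance between cover and seat below 0.004 m and z of cover in the frame of seat between -0.003 and 0.002 m and angle between the y axis of cover and the y axis of chamber, either way round below 0.08 rad and angle between cover's own z axis and vertical below 0.04 rad), for 0.05 s.
6. the detector's tip is on the joint at the fifth point (within 8 mm), cover seated (distance between detector_tip and joint_4 below 0.008 m and horizontal distance between cover and seat below 0.004 m and z of cover in the frame of seat between -0.003 and 0.002 m and angle between the y axis of cover and the y axis of chamber, either way round below 0.08 rad and angle between cover's own z axis and vertical below 0.04 rad), for 0.05 s.
7. the detector's tip is on the joint at the right yellow mark (within 8 mm), cover seated (distance between detector_tip and joint_5 below 0.008 m and horizontal distance between cover and seat below 0.004 m and z of cover in the frame of seat between -0.003 and 0.002 m and angle between the y axis of cover and the y axis of chamber, either way round below 0.08 rad and angle between cover's own z axis and vertical below 0.04 rad), for 0.05 s.
At the end, for the whole second after the job is handed in: The cover is seated (origin within 4 mm of the seat point sideways, not more than 2 mm above it, within 0.08 rad of the pegs' line, level) and the detector is back in its stand (tip within 10 mm and grip point within 12 mm of home), both at rest (horizontal distance between cover and seat below 0.004 m and z of cover in the frame of seat between -0.003 and 0.002 m and angle between the y axis of cover and the y axis of chamber, either way round below 0.08 rad and angle between cover's own z axis and vertical below 0.04 rad and distance between detector_tip and stand_tip below 0.01 m and distance between detector_grip and stand_home below 0.012 m and linear speed of each of detector, cover below 0.02 m/s); the robot touches nothing.
It fails at once if the tip runs along the joint faster than 8 cm/s ((distance between detector_tip and joint_1 below 0.008 m or distance between detector_tip and joint_2 below 0.008 m or distance between detector_tip and joint_3 below 0.008 m or distance between detector_tip and joint_4 below 0.008 m) and linear speed of detector above 0.08 m/s).
It fails at once if the detector is pressed on the chamber or cover with more than 15 N (contact force between detector and cover above 15 N or contact force between detector and chamber above 15 N).
It fails at once if the cover is dropped onto the base (faster than 0.25 m/s within 15 mm of its seat) (distance between cover and seat below 0.015 m and linear speed of cover above 0.25 m/s).
It fails at once if a bystander is moved by more than 20 mm (distance of any of timer, beaker, sample_green, sample_blue, tweezers, marker from where it was at the start of the episode above 0.02 m).
It also fails if it takes over 72 s, if anything falls off the work surface, if the arm or the gripper's body presses on something with over 40 N, if the wrist force passes 120 N, or if a joint passes its speed limit or range.

ROBOT

A 6-joint arm with a two-finger parallel gripper is mounted at the origin on a cart in front of the work surface, level with it; the furniture and walls round the work are solid. World frame = base frame: x ahead of the robot, y to its left, z up, the work surface at z = 0. Lengths are in m, angles in rad, forces in N, time in s.
With the tool pointing down it reaches from about 0.3 to 0.75 m from the base axis. Payload 8.5 kg.
Tool frame: the origin (TCP) lies at the very end of the fingers, on their centre line; the grasp point (between the pads) lies 19 mm behind it; z points along the fingers, y is the line along which they close (so a half turn about z gives the same grasp; the last joint's range is limited). The gripper opens to 88 mm and grips with 3 to 60 N. Pads are 18 mm wide; open, the fingers measure 123 mm over their backs; the gripper's body (75 mm by 187 mm) begins 45 mm behind the grasp point.
Start: joints at [-1.452, 0.381, 1.297, -0, 1.464, -0.215], TCP at [0.18, -0.52, 0.239] pointing down, gripper open.
Joint ranges: [-3.11, 3.11], [-0.89, 2.33], [0.22, 2.48], [-1.42, 4.56], [0.17, 2.85], [-2.88, 2.88]. Speed limits (rad/s): [2.39, 2.39, 3.14, 3.14, 3.14, 3.14].

INTERFACE

Orientations are given as a unit quaternion [x, y, z, w].
In Python, from workcell import ctrl gives the robot as it stands. The module is installed in compiled form; this text tells all that it offers.
- The arm moves only by the tool step_arm, never from a script. Its argument "moves" is a list of rows, each a list of 2 entries, a list of its own where there are three numbers: the shift along the tool's x, y, z in units of 40 mm (1.0 is 40 mm), then the turn, a rotation vector about the tool's x, y, z in units of 5 degrees (1.0 is 5 degrees). A call has 1 to 20 rows; each row is the pose to reach, as a shift and turn from the pose commanded when the call began, along the tool's axes at that moment; what a row does not reach only later rows make up. A row lasts 1/8 s, in which the tool goes at most 62.5 mm and 10.7 degrees, less where a joint would pass 70% of its speed; a pose out of reach is approached as far as the arm can. A call with a gripper value outside its range is refused whole. "fingers" is the opening, from 0 (shut) to 1 (fully open), set as the call begins (left out, the last holds). The fingers move at their own pace and stop on an object; "force" is the grip in N (left out, the last holds). Time passes only in rows, so rows that repeat a pose let the fingers close. It gives the time, the measured TCP pose, the force, the opening and the grip force at its end, in the units of the state.
- ctrl.get_obs(): the state, without advancing time (a new reading comes with each control period).
- ctrl.read_camera(name): name is "scene" or "side" or "wrist"; returns (picture, depth): 480x640x3 uint8, red, green, blue; 480x640 float32, m along the optical axis (not along the pixel's ray), 0 where there is no reading.
- ctrl.camera_model(name): a dict with "camera_matrix" (3x3 intrinsics, pixels), "dist_coeffs" ([k1, k2, p1, p2, k3] as OpenCV has them; the pictures are not rectified), "rvec" (rotation vector, rad) and "tvec" (3), from world to camera coordinates, as OpenCV has them. Camera axes: x right, y down, z forward; pixel columns grow to the right and rows downward; lengths in m; the calibration is good to about 2 mm. A picture is of the moment at which its call begins: read the wrist's pose just before it. camera_model takes no time and is no camera call; for the wrist camera it gives the pose at the moment of the call.
- ctrl.job_done(): hands the job in; it is judged then, once.
The state is a dict: "time": time; "joints": joint angles; "dq": joint speeds; "joint_torque": joint torques, N m; "eef_pos": TCP position; "orientation": TCP orientation; "force": force on the tool from outside, world axes, zero at the start; "moment": the same for the moment, N m; "gripper_width": finger opening in m; "grip_force": force on a finger pad.
Only numpy, scipy, OpenCV 4.12 (cv2) and the standard library are available. Lean on these libraries where they do the work, as an engineer would, in place of code of your own. Each camera call takes 0.05 s, during which the arm holds its last target. There are 200 camera calls.

## Working session

There is one attempt and no reset: what is moved stays moved. The work goes in short steps, Python scripts to look and compute and a tool call to move; the robot and the scene stay as the last step left them, time stands still between calls to the robot, and variables do not carry over. Pictures are saved under pics/ and viewed, at most 14 in all, crops included, and the job is handed in when it is done.

Besides the shell and the picture viewer there is one more tool, called after ">>>" in YAML: its name, and indented under it one key for each argument. step_arm: Moves the arm, as the interface text tells. Its arguments: {"type":"object","properties":{"moves":{"type":"array"},"fingers":{"type":"number"},"force":{"type":"number"}},"required":["moves"]}

```bash
mkdir -p pics; ls; python3 - <<'E'
from workcell import ctrl
import cv2,numpy as np
o=ctrl.get_obs();print(o)
for n in ["scene","side"]:
    p,d=ctrl.read_camera(n);cv2.imwrite(f"pics/{n}0.png",p[:,:,::-1]);np.savez(f"{n}0.npz",p=p,d=d)
    m=ctrl.camera_model(n);print(n,m)
E
```

```text
pics
{'time': 0.0, 'joints': array([-1.45232570e+00,  3.81191214e-01,  1.29824419e+00, -1.82861645e-05,
        1.46361015e+00, -2.15303730e-01]), 'dq': array([0.00083817, 0.00146645, 0.00094146, 0.00036486, 0.00087674,
       0.00019328]), 'joint_torque': array([-2.58462991e-03, -4.37935209e+01, -2.24557132e+01,  7.12914462e-02,
        3.52702732e-02, -1.26572031e-04]), 'eef_pos': array([ 0.18014379, -0.51936472,  0.23814593]), 'orientation': array([ 9.86106202e-01,  1.66114510e-01,  2.60793194e-05, -7.26040695e-04]), 'force': array([ 0.29559946,  1.10141706, -1.10561235]), 'moment': array([0.0310318 , 0.0069147 , 0.00559954]), 'grip_force': 0.0, 'gripper_width': 0.0883047689179893}
scene {'camera_matrix': array([[454.00185617,   0.        , 322.02319061],
       [  0.        , 454.00185617, 235.02890632],
       [  0.        ,   0.        ,   1.        ]]), 'dist_coeffs': array([-0.09822884,  0.        ,  0.        ,  0.        ,  0.        ]), 'rvec': array([ 0.96926969, -2.37152864,  1.17669986]), 'tvec': array([0.55644095, 0.16190798, 0.80917299])}
side {'camera_matrix': array([[481.31493027,   0.        , 317.09419844],
       [  0.        , 481.31493027, 237.42428818],
       [  0.        ,   0.        ,   1.        ]]), 'dist_coeffs': array([-0.0850136,  0.       ,  0.       ,  0.       ,  0.       ]), 'rvec': array([ 2.18516438, -0.12920612,  0.04022452]), 'tvec': array([-0.45906671,  0.30774985,  0.60385923])}
```

View pics/scene0.png

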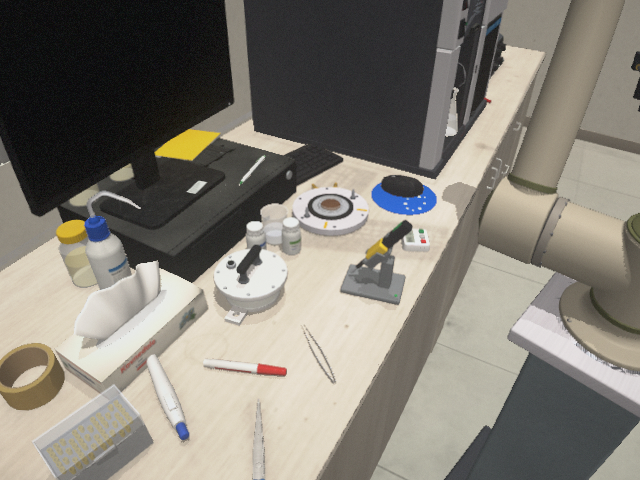

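View pics/side0.png

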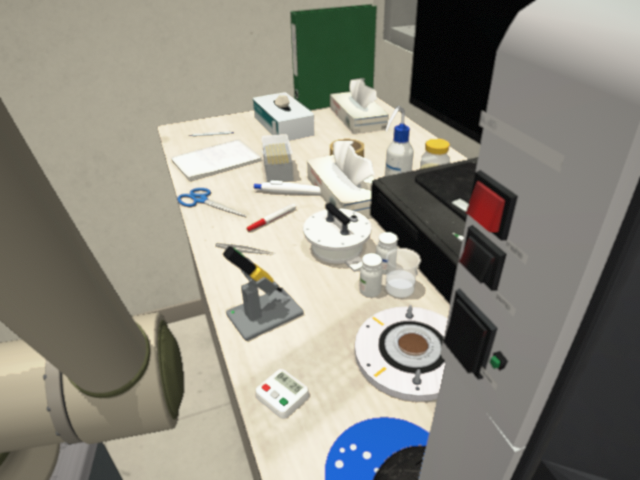

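The scene view shows the cover at (250,280) with its black handle, the base at (330,210), the stand with the detector at (375,275) and the jars and beaker at (255–290,230) between cover and base. The side view shows the base at (410,350), the cover at (337,235) and the stand at (262,305). Next I'll measure from depth.

```bash
cat > h.py <<'E'
import numpy as np,cv2
from workcell import ctrl
from scipy.optimize import least_squares
def cloud(n,d,m=None):
    m=m or ctrl.camera_model(n)
    v,u=np.nonzero(d>0); z=d[v,u].astype(float)
    xy=cv2.undistortPoints(np.stack([u,v],1).astype(float)[:,None],m["camera_matrix"],m["dist_coeffs"])[:,0]
    R=cv2.Rodrigues(m["rvec"])[0]
    P=(np.c_[xy*z[:,None],z]-m["tvec"].ravel())@R
    W=np.full(d.shape+(3,),np.nan);W[v,u]=P
    return W
def pix(n,P,m=None):
    m=m or ctrl.camera_model(n)
    return cv2.projectPoints(np.atleast_2d(P).astype(float),m["rvec"],m["tvec"],m["camera_matrix"],m["dist_coeffs"])[0][:,0]
def circ(P,r):
    f=lambda c:np.hypot(P[:,0]-c[0],P[:,1]-c[1])-r
    return least_squares(f,P[:,:2].mean(0),loss="soft_l1",f_scale=.002)
E
python3 - <<'E'
from h import *
for n,regs in [("scene",dict(lid=(205,240,295,310),handle=(235,245,265,285),base=(290,185,372,237),stand=(335,215,415,305),jarL=(245,215,300,255),timer=(402,225,432,252))),
  ("side",dict(lid=(300,200,375,265),handle=(322,200,355,235),base=(350,300,450,400),stand=(222,240,305,340),timer=(250,365,315,420)))]:
    D=np.load(n+"0.npz");W=cloud(n,D["d"]);p=D["p"]
    print(n)
    for k,(a,b,c,e) in regs.items():
        Q=W[b:e,a:c].reshape(-1,3);C=p[b:e,a:c].reshape(-1,3).astype(int)
        ok=np.isfinite(Q[:,0]);Q=Q[ok];C=C[ok]
        h,ed=np.histogram(Q[:,2],np.arange(-.02,.2,.01))
        print(k,h,"xyz>0.01 med",np.median(Q[Q[:,2]>.012],0).round(3),Q[Q[:,2]>.012].min(0).round(3),Q[Q[:,2]>.012].max(0).round(3))
        blk=C.max(1)<60
        if k=="handle":
            H=Q[blk&(Q[:,2]>.075)&(Q[:,2]<.1)];c0=H.mean(0);w,v=np.linalg.eigh(np.cov(H[:,:2].T));print(" handle",len(H),c0,v[:,1],2*np.sqrt(3*w),"minmax",H.min(0),H.max(0),"p95z",np.percentile(H[:,2],[5,50,95]))
        if k=="lid":
            L=Q[(Q[:,2]>.046)&(Q[:,2]<.062)];print(" lidz",np.median(L[:,2]),L[:,:2].min(0),L[:,:2].max(0),(L[:,:2].min(0)+L[:,:2].max(0))/2)
        if k=="base":
            L=Q[(Q[:,2]>.014)&(Q[:,2]<.028)];print(" base",np.median(L[:,2]),L[:,:2].min(0),L[:,:2].max(0),(L[:,:2].min(0)+L[:,:2].max(0))/2)
            pg=Q[(Q[:,2]>.034)&(Q[:,2]<.055)];print(" peg pts",pg.round(3).tolist()[:40])
            ye=(C[:,0]>150)&(C[:,2]<.6*C[:,0])&(C[:,1]>.65*C[:,0]);print(" yellow",Q[ye].round(3).tolist())
E
```

```text
scene
lid [   0 1338  613  420  287  200  373 2556  126   48  218   93    0    0
    0    0    0    0    0    0    0] xyz>0.01 med [0.545 0.431 0.053] [0.479 0.292 0.012] [0.68  0.516 0.093]
 lidz 0.053280349303139636 [0.4792711  0.34508672] [0.6696998  0.49344595] [0.57448545 0.41926634]
handle [  0  44  17   1  20  19   0 703  49  31 218  93   0   0   0   0   0   0
   0   0   0] xyz>0.01 med [0.545 0.422 0.054] [0.502 0.341 0.017] [0.642 0.466 0.093]
 handle 108 [0.54189013 0.42749697 0.08675276] [-0.38346779  0.92355425] [0.01445541 0.07871434] minmax [0.52523547 0.39475819 0.07944941] [0.56497149 0.45989978 0.09210924] p95z [0.08125137 0.08713004 0.09105295]
base [   0 1027  239 1851  818  124   16   52   46   74    0    0    0    0
    0    0    0    0    0    0    0] xyz>0.01 med [0.61  0.144 0.019] [0.533 0.039 0.012] [0.742 0.3   0.075]
 base 0.018467868628365868 [0.53337482 0.0393786 ] [0.74245626 0.21982611] [0.63791554 0.12960236]
 peg pts [[0.734, 0.154, 0.041], [0.735, 0.15, 0.039], [0.734, 0.147, 0.038], [0.737, 0.142, 0.035], [0.732, 0.156, 0.04], [0.735, 0.15, 0.036],
[... 5019 characters left out ...]
 0.022], [0.564, 0.083, 0.022], [0.566, 0.084, 0.02], [0.559, 0.083, 0.021], [0.56, 0.082, 0.022], [0.561, 0.082, 0.021], [0.563, 0.083, 0.02], [0.564, 0.082, 0.022], [0.557, 0.081, 0.021], [0.558, 0.081, 0.021], [0.559, 0.08, 0.022], [0.561, 0.081, 0.021], [0.556, 0.079, 0.021], [0.558, 0.079, 0.022], [0.559, 0.078, 0.022]]
stand [   0 1310 3656 1686   80   89   94   91  111  249   95  133  156   83
   81   82   90  121   56    0    0] xyz>0.01 med [0.387 0.229 0.051] [0.333 0.189 0.012] [0.464 0.303 0.165]
timer [   0  489 1632 1307  133    0    0    0    0    0    0    0    0    0
    0    0    0    0    0    0    0] xyz>0.01 med [0.419 0.07  0.018] [0.38  0.036 0.012] [0.457 0.112 0.023]
```

```bash
cat >> h.py <<'E'
from scipy.spatial.transform import Rotation as Rot
def down(yaw): # tool pointing down with tool x at yaw
    c,s=np.cos(yaw),np.sin(yaw); return np.array([[c,s,0],[s,-c,0],[0,0,-1.]])
def move(pos,Rt,o=None,Rc=None,pc=None):
    o=o or ctrl.get_obs()
    R0=Rot.from_quat(o["orientation"]).as_matrix() if Rc is None else Rc
    p0=o["eef_pos"] if pc is None else pc
    s=R0.T@(np.asarray(pos)-p0)/.04; r=Rot.from_matrix(R0.T@Rt).as_rotvec()/np.radians(5)
    print("move",s.round(3).tolist(),r.round(3).tolist(),"rows>=",round(max(np.linalg.norm(s)*40/62.5,np.linalg.norm(r)*5/10.7),1))
E
python3 - <<'E'
from h import *
o=ctrl.get_obs();m=ctrl.camera_model("wrist");R0=Rot.from_quat(o["orientation"]).as_matrix()
Rc=cv2.Rodrigues(m["rvec"])[0];C=-Rc.T@m["tvec"].ravel()
print("cam in tool",R0.T@(C-o["eef_pos"]),"axes cols",(R0.T@Rc.T).round(3),m["camera_matrix"])
move([.46,.2,.30],down(1.4))
W=cloud("scene",np.load("scene0.npz")["d"]);Q=W.reshape(-1,3);Q=Q[(Q[:,2]>.2)&(Q[:,0]>.1)&(Q[:,0]<.9)&(abs(Q[:,1])<.7)]
H=np.histogram2d(Q[:,0],Q[:,1],[np.arange(.1,1,.1),np.arange(-.7,.8,.1)])[0];print(H.astype(int))
E
```

```text
cam in tool [ 0.07560867 -0.000755   -0.14569421] axes cols [[ 0.001 -0.958 -0.288]
 [ 1.     0.     0.001]
 [-0.001 -0.288  0.958]] [[392.51259319   0.         312.96130298]
 [  0.         392.51259319 241.77581468]
 [  0.           0.           1.        ]]
move [12.503, -14.702, -1.523] [-0.011, -0.01, -12.217] rows>= 12.4
[[    0    38    24     0     0     0    94    76     0     0     0     0
      0     0]
 [    1   176     0     0     0   131  7141  2607     0     0     0     0
      0     0]
 [    0     0     0     0     0     0     0     0     0     0     0     0
      0     0]
 [    0     0     0     0     0     0     0     0     0     0     0     0
      0     0]
 [    0     0     6   286   437  3940     0     0     0     0     0     0
      0     0]
 [  310   352  1151    24     0  4291     0     0     0     0     0     0
    148     0]
 [    0     0     0     0     0  1695  1994     0     0     0     0     0
   7881 10205]
 [    0     0     0     0     0     0  3095     0     0  3450  5205  7286
   2472     0]]
```

```bash
python3 - <<'E'
from h import *
move([.50,.31,.30],down(1.69))
E
```

```text
move [14.349, -16.972, -1.52] [-0.01, -0.012, -15.541] rows>= 14.3
```

>>> step_arm:
  moves:
    - [[14.35, -17, -1.5], [0, 0, -15.5]]
    - [[14.35, -17, -1.5], [0, 0, -15.5]]
    - [[14.35, -17, -1.5], [0, 0, -15.5]]
    - [[14.35, -17, -1.5], [0, 0, -15.5]]
    - [[14.35, -17, -1.5], [0, 0, -15.5]]
    - [[14.35, -17, -1.5], [0, 0, -15.5]]
    - [[14.35, -17, -1.5], [0, 0, -15.5]]
    - [[14.35, -17, -1.5], [0, 0, -15.5]]
    - [[14.35, -17, -1.5], [0, 0, -15.5]]
    - [[14.35, -17, -1.5], [0, 0, -15.5]]
    - [[14.35, -17, -1.5], [0, 0, -15.5]]
    - [[14.35, -17, -1.5], [0, 0, -15.5]]
    - [[14.35, -17, -1.5], [0, 0, -15.5]]
    - [[14.35, -17, -1.5], [0, 0, -15.5]]
    - [[14.35, -17, -1.5], [0, 0, -15.5]]
    - [[14.35, -17, -1.5], [0, 0, -15.5]]
    - [[14.35, -17, -1.5], [0, 0, -15.5]]

```text
time: 2.22
eef_pos: [0.4995, 0.3101, 0.2986]
orientation: [0.665, 0.747, -0.0, -0.0]
force: [-0.3, -0.1, -0.0]
gripper_width: 0.0881
grip_force: 0.0
```

```bash
python3 - <<'E'
from h import *
o=ctrl.get_obs();print(o["time"],o["eef_pos"],o["joints"])
m=ctrl.camera_model("wrist");p,d=ctrl.read_camera("wrist")
np.savez("w1.npz",p=p,d=d,**m);cv2.imwrite("pics/w1.png",p[:,:,::-1])
print(pix("wrist",[[.624,.128,.023],[.613,.063,.045],[.635,.193,.045],[.545,.42,.09]],m).round(1))
E
```

```text
2.225 [0.49945645 0.31007532 0.29864355] [ 3.54432742e-01  4.17541896e-01  1.06684067e+00 -1.54309106e-04
  1.65783517e+00  2.39441371e-01]
[[395.1 352.6]
 [380.1 406.3]
 [418.7 314.9]
 [379.5  90.3]]
```

View pics/w1.png

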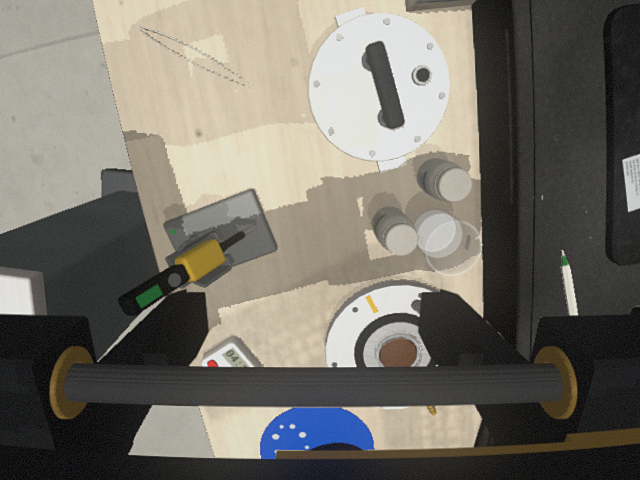

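The wrist view shows the lid centred near (379,86) with its handle from (375,43) to (393,125). Lugs are at (352,17) and (390,165), and the jars and beaker sit just below. The base is partly hidden behind the fingers, so I'll look at it squarely.

```bash
python3 - <<'E'
from h import *
D=dict(np.load("w1.npz"));W=cloud("wrist",D["d"],D);p=D["p"].astype(int)
Q=W[30:140,355:410].reshape(-1,3);C=p[30:140,355:410].reshape(-1,3);H=Q[(C.max(1)<75)&(Q[:,2]>.085)&(Q[:,2]<.1)]
w,v=np.linalg.eigh(np.cov(H[:,:2].T));print("handle",len(H),H.mean(0),v[:,1],np.sqrt(12*w),np.percentile(H[:,2],[5,50,95]))
r=H[:,:2]-H[:,:2].mean(0);a=r@v[:,1];b=r@v[:,0];c=H[:,:2].mean(0)+v[:,1]*(a.max()+a.min())/2+v[:,0]*(b.max()+b.min())/2;print("mid",c,a.ptp() if hasattr(a,'ptp') else np.ptp(a),np.ptp(b))
Q=W[5:175,300:460].reshape(-1,3);L=Q[(Q[:,2]>.048)&(Q[:,2]<.06)];print("lid",np.median(L[:,2]),(L.min(0)+L.max(0))/2,np.ptp(L,0))
Q=W[:,470:560].reshape(-1,3);print("shelf z",np.nanpercentile(Q[:,2],[10,50,90]),"x",np.nanmin(Q[Q[:,2]>.05,0]))
move([.60,.17,.30],down(1.69))
E
```

```text
handle 517 [0.5484784  0.42540098 0.08945284] [-0.42271108  0.9062645 ] [0.01997226 0.07127254] [0.0867647  0.08967618 0.09136163]
mid [0.54943573 0.42467907] 0.07163636543488523 0.015526453594746512
lid 0.05366581698091874 [0.56180938 0.42192837 0.05398234] [0.15792869 0.14180452 0.01190615]
shelf z [0.02232074 0.09913156 0.37995869] x 0.5212950628675432
move [-3.762, 2.095, -0.027] [-0.001, 0.002, -0.053] rows>= 2.8
```

>>> step_arm:
  moves:
    - [[-3.75, 2.05, 0], [0, 0, 0]]
    - [[-3.75, 2.05, 0], [0, 0, 0]]
    - [[-3.75, 2.05, 0], [0, 0, 0]]
    - [[-3.75, 2.05, 0], [0, 0, 0]]
    - [[-3.75, 2.05, 0], [0, 0, 0]]

```text
time: 2.9
eef_pos: [0.5979, 0.1712, 0.2991]
orientation: [0.665, 0.747, 0.0, -0.0]
force: [0.3, 1.0, -0.6]
gripper_width: 0.0882
grip_force: 0.0
```

```bash
python3 - <<'E'
from h import *
o=ctrl.get_obs();print(o["time"],o["eef_pos"])
m=ctrl.camera_model("wrist");p,d=ctrl.read_camera("wrist")
np.savez("w2.npz",p=p,d=d,**m);cv2.imwrite("pics/w2.png",p[:,:,::-1])
print(pix("wrist",[[.624,.128,.023],[.613,.063,.045],[.635,.193,.045],[.545,.42,.09]],m).round(1))
E
```

```text
2.9 [0.59792952 0.17121473 0.29906144]
[[ 330.7  236.8]
 [ 314.3  296.9]
 [ 350.5  183.1]
 [ 281.5 -101.4]]
```

View pics/w2.png

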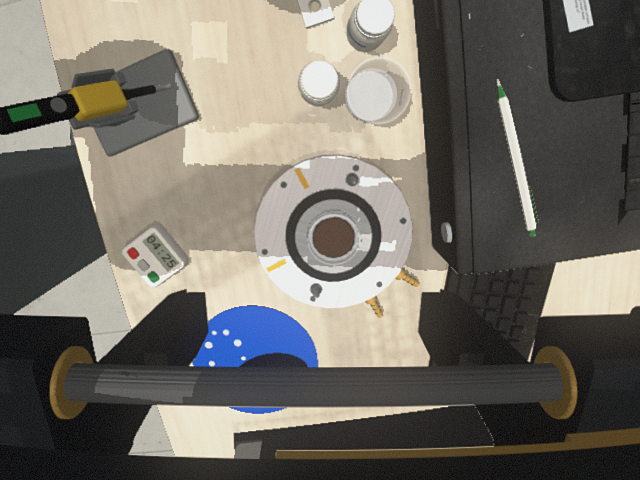

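The wrist view shows the base centred near (333,235) with pegs at about (352,180) and (316,290). Yellow marks are at (301,178) and (276,265), and the stand with the detector is at upper left (115,100).

```bash
cat >> h.py <<'E'
def ray(uv,z,m):
    xy=cv2.undistortPoints(np.atleast_2d(uv).astype(float)[:,None],m["camera_matrix"],m["dist_coeffs"])[:,0]
    R=cv2.Rodrigues(m["rvec"])[0];C=-R.T@m["tvec"].ravel();d=np.c_[xy,np.ones(len(xy))]@R
    return C+d*((z-C[2])/d[:,2])[:,None]
E
python3 - <<'E'
from h import *
D=dict(np.load("w2.npz"));p=D["p"];g=p.max(2)
mask=((g<75)*255).astype(np.uint8);mask[:, :270]=0;mask[:,400:]=0;mask[:180]=0;mask[290:]=0
cs,_=cv2.findContours(mask,cv2.RETR_EXTERNAL,cv2.CHAIN_APPROX_NONE);c=max(cs,key=lambda c:cv2.contourArea(cv2.convexHull(c)))[:,0]
P=ray(c,.023,D);f=circ(P,.054);print("gasket",cv2.boundingRect(c),f.x,np.abs(f.fun).mean(),least_squares(lambda q:np.hypot(P[:,0]-q[0],P[:,1]-q[1])-q[2],[*f.x,.054],loss="soft_l1",f_scale=.002).x)
hs=cv2.cvtColor(p,cv2.COLOR_RGB2HSV);ye=(hs[...,0]>15)&(hs[...,0]<33)&(hs[...,1]>130)
for b in [(165,190,285,315),(255,275,262,292)]:
    v,u=np.nonzero(ye[b[0]:b[1],b[2]:b[3]]);q=ray([[u.mean()+b[2],v.mean()+b[0]]],.020,D)[0];e=q[:2]-f.x;print("yellow",len(u),q,np.degrees(np.arctan2(e[1],e[0])),np.hypot(*e))
# pegs: depth
W=cloud("wrist",D["d"],D)
for b in [(168,192,340,362),(278,303,305,327)]:
    Q=W[b[0]:b[1],b[2]:b[3]].reshape(-1,3);Q=Q[(Q[:,2]>.034)&(Q[:,2]<.055)];print("peg",len(Q),Q.mean(0),Q[:,2].max(),Q[Q[:,2]>.04].mean(0))
cv2.imwrite("pics/w2c.png",np.hstack([cv2.resize(p[160:310,250:420],None,fx=4,fy=4,interpolation=cv2.INTER_NEAREST)])[:,:,::-1])
D=dict(np.load("w1.npz"));g=D["p"].max(2);mask=((g<75)*255).astype(np.uint8);M=np.zeros_like(mask);M[30:140,358:408]=mask[30:140,358:408]
cs,_=cv2.findContours(M,cv2.RETR_EXTERNAL,cv2.CHAIN_APPROX_NONE);c=max(cs,key=cv2.contourArea)[:,0]
P=ray(c,.091,D)[:,:2];print("handle rect",cv2.boundingRect(c),cv2.minAreaRect((P*1000).astype(np.float32)))
# lid circle in w1: bright contiguous, use depth mask
W=cloud("wrist",D["d"],D);M=((W[...,2]>.046)&(W[...,2]<.1)).astype(np.uint8);M[:,:300]=0;M[:,455:]=0;M[175:]=0
M=cv2.morphologyEx(M,cv2.MORPH_OPEN,np.ones((5,5)))
cs,_=cv2.findContours(M,cv2.RETR_EXTERNAL,cv2.CHAIN_APPROX_NONE);c=max(cs,key=cv2.contourArea)[:,0];P=ray(c,.054,D);f=circ(P,.068);print("lid",f.x,np.abs(f.fun).mean())
E
```

```text
gasket (286, 190, 95, 91) [0.62651798 0.12865948] 0.0015691511241940161 [0.62650593 0.12874055 0.05242985]
yellow 98 [0.58432194 0.1891649  0.02      ] 124.89163318420286 0.07376592341169719
yellow 71 [0.56617469 0.08631428 0.02      ] -144.94119188377013 0.07371856891588063
peg 48 [0.63745545 0.19518804 0.04012946] 0.04523269755107826 [0.63763871 0.19478587 0.04263171]
peg 44 [0.61394583 0.0642352  0.03984329] 0.045892228444120546 [0.61431213 0.06362077 0.04247657]
handle rect (366, 42, 38, 86) ((548.3409423828125, 424.0528869628906), (16.715011596679688, 71.17619323730469), 24.86871337890625)
lid [0.54958283 0.42476419] 0.0014752223855568475
```

View pics/w2c.png

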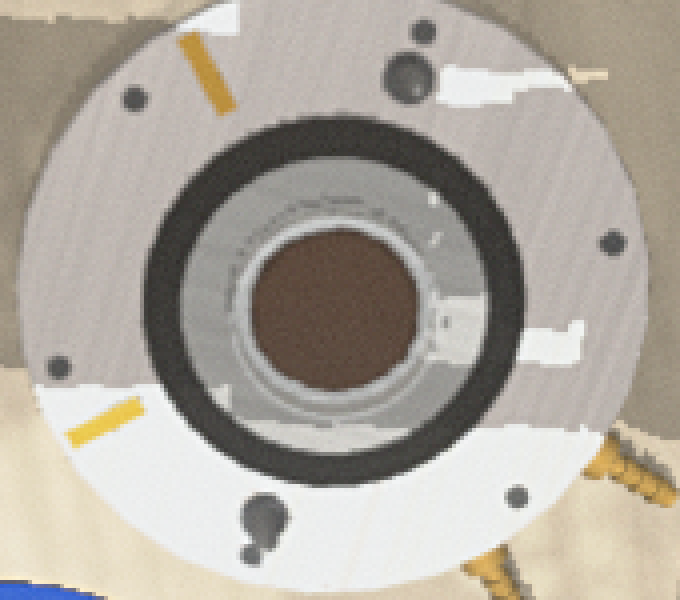

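The crop shows the pegs at (410,78) and (265,515), symmetric about the gasket. The measured yaw is −10.1° with the centre at (0.626, 0.129), and the cover is at (0.549, 0.4245) with yaw 24.9°.

```bash
python3 - <<'E'
from h import *
R=down(np.radians(114.9))
move([.549,.4245,.13],R);move([.549,.4245,.065],R)
E
```

```text
move [6.415, -0.48, 4.231] [0.004, -0.002, -3.65] rows>= 4.9
move [6.415, -0.481, 5.856] [0.004, -0.002, -3.65] rows>= 5.6
```

>>> step_arm:
  moves:
    - [[6.415, -0.48, 4.2], [0, 0, -3.65]]
    - [[6.415, -0.48, 4.2], [0, 0, -3.65]]
    - [[6.415, -0.48, 4.2], [0, 0, -3.65]]
    - [[6.415, -0.48, 4.2], [0, 0, -3.65]]
    - [[6.415, -0.48, 4.2], [0, 0, -3.65]]
    - [[6.415, -0.48, 4.2], [0, 0, -3.65]]
    - [[6.415, -0.48, 4.2], [0, 0, -3.65]]
    - [[6.415, -0.48, 4.8], [0, 0, -3.65]]
    - [[6.415, -0.48, 5.4], [0, 0, -3.65]]
    - [[6.415, -0.48, 5.85], [0, 0, -3.65]]
    - [[6.415, -0.48, 5.85], [0, 0, -3.65]]
    - [[6.415, -0.48, 5.85], [0, 0, -3.65]]

```text
time: 4.45
eef_pos: [0.5504, 0.4241, 0.0661]
orientation: [0.538, 0.843, 0.001, 0.001]
force: [0.5, 0.4, 0.3]
gripper_width: 0.0881
grip_force: 0.0
```

>>> step_arm:
  moves:
    - [[0, 0, 0], [0, 0, 0]]
    - [[0, 0, 0], [0, 0, 0]]
    - [[0, 0, 0], [0, 0, 0]]
    - [[0, 0, 0], [0, 0, 0]]
    - [[0, 0, 0], [0, 0, 0]]
    - [[0, 0, 0], [0, 0, 0]]
  fingers: 0
  force: 30

```text
time: 5.2
eef_pos: [0.5498, 0.424, 0.0647]
orientation: [0.538, 0.843, -0.0, -0.0]
force: [0.1, 0.2, 0.6]
gripper_width: 0.03
grip_force: 0.0
```

>>> step_arm:
  moves:
    - [[0, 0, 0], [0, 0, 0]]
    - [[0, 0, 0], [0, 0, 0]]
    - [[0, 0, 0], [0, 0, 0]]
    - [[0, 0, -0.2], [0, 0, 0]]
    - [[0, 0, -0.8], [0, 0, 0]]
    - [[0, 0, -1.8], [0, 0, 0]]
    - [[0, 0, -3], [0, 0, 0]]
    - [[0, 0, -3], [0, 0, 0]]
    - [[0, 0, -3], [0, 0, 0]]

```text
time: 6.32
eef_pos: [0.5493, 0.4237, 0.1831]
orientation: [0.538, 0.843, -0.001, -0.001]
force: [-0.9, 0.2, -4.7]
gripper_width: 0.0154
grip_force: 30.0
```

```bash
python3 - <<'E'
from h import *
o=ctrl.get_obs();print(o["time"],o["eef_pos"],o["force"],o["gripper_width"],o["grip_force"])
p,d=ctrl.read_camera("side");np.savez("side1.npz",p=p,d=d)
W=cloud("side",d);Q=W[120:270,270:400].reshape(-1,3);L=Q[(Q[:,2]>.16)&(Q[:,2]<.185)];print(len(L),np.median(L[:,2]),np.linalg.lstsq(np.c_[L[:,:2]-L[:,:2].mean(0),np.ones(len(L))],L[:,2],rcond=None)[0])
# target above seat
c=np.array([.626,.129]);R=down(np.radians(90-10.1))
cov=np.array([.5495,.4245])
for z in (.02,.0):
    move([*c,.065+.023+z+.03],R)
move([*c,.185],R)
E
```

```text
6.325 [0.54925506 0.42374165 0.18311654] [-0.89733323  0.18899774 -4.65677735] 0.015394591444644444 29.99857820570469
2020 0.1732644393434031 [-0.00605323  0.01681073  0.17270063]
move [-7.491, -1.351, 1.12] [-0.042, 0.016, 6.995] rows>= 4.9
move [-7.491, -1.349, 1.62] [-0.042, 0.016, 6.995] rows>= 5.0
move [-7.491, -1.356, -0.055] [-0.042, 0.016, 6.995] rows>= 4.9
```

>>> step_arm:
  moves:
    - [[-0.4, -0.07, 0], [0, 0, 0.4]]
    - [[-1.3, -0.23, 0], [0, 0, 1.2]]
    - [[-2.5, -0.45, 0], [0, 0, 2.3]]
    - [[-3.7, -0.67, 0], [0, 0, 3.5]]
    - [[-4.9, -0.89, 0], [0, 0, 4.6]]
    - [[-6.1, -1.1, 0], [0, 0, 5.7]]
    - [[-7, -1.27, 0], [0, 0, 6.5]]
    - [[-7.49, -1.355, 0], [0, 0, 7]]
    - [[-7.49, -1.355, 0], [0, 0, 7]]
    - [[-7.49, -1.355, 0.6], [0, 0, 7]]
    - [[-7.49, -1.355, 1], [0, 0, 7]]
    - [[-7.49, -1.355, 1], [0, 0, 7]]
    - [[-7.49, -1.355, 1], [0, 0, 7]]

```text
time: 8.0
eef_pos: [0.6269, 0.1299, 0.1454]
orientation: [0.767, 0.642, 0.0, 0.0]
force: [-0.2, -0.3, -4.2]
gripper_width: 0.0153
grip_force: 30.0
```

```bash
python3 - <<'E'
from h import *
o=ctrl.get_obs();print(o["time"],o["eef_pos"],o["orientation"],o["force"])
m=ctrl.camera_model("wrist");p,d=ctrl.read_camera("wrist");p2,d2=ctrl.read_camera("side");p3,d3=ctrl.read_camera("scene")
np.savez("w3.npz",p=p,d=d,**m)
def crop(p,n,P,s=4):
    u,v=pix(n,[P])[0].astype(int);return cv2.resize(p[max(v-75,0):v+75,max(u-66,0):u+66],(396,450),interpolation=cv2.INTER_CUBIC)
cv2.imwrite("pics/c3.png",np.hstack([crop(p2,"side",[.626,.129,.07]),crop(p3,"scene",[.626,.129,.07])])[:,:,::-1])
print(pix("side",[[.626,.129,.07]]),pix("scene",[[.626,.129,.07]]))
W=cloud("side",d2);Q=W.reshape(-1,3);z=o["eef_pos"][2]-.065
L=Q[(abs(Q[:,2]-z-.054)<.008)&(np.hypot(Q[:,0]-.626,Q[:,1]-.129)<.09)];print(z,len(L),np.median(L[:,2]))
f=circ(L[np.hypot(*(L[:,:2]-[.626,.129]).T)>.055],.064);print("rough centre",f.x)
E
```

```text
8.0 [0.62691764 0.12992449 0.14543029] [7.66510035e-01 6.42232104e-01 4.43589722e-04 3.07555219e-04] [-0.19997893 -0.32969277 -4.18459698]
[[415.84525205 322.72049968]] [[329.92792648 187.62927281]]
0.08043028512622744 3368 0.13565636917515278
rough centre [0.62651158 0.12775327]
```

View pics/c3.png

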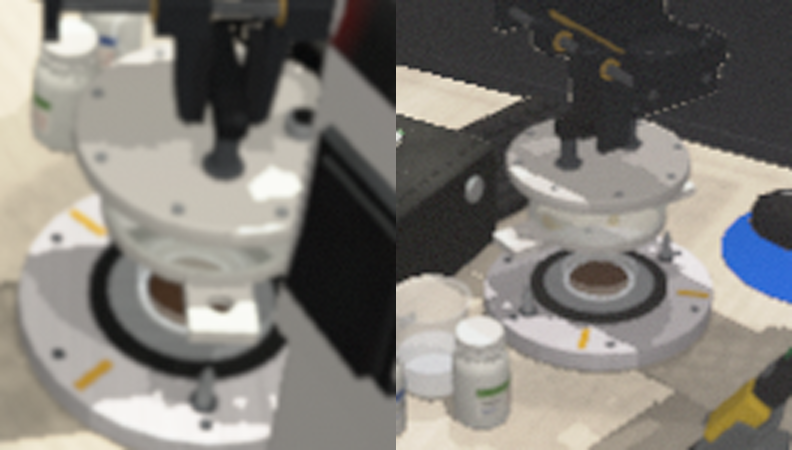

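```bash
python3 - <<'E'
from h import *
o=ctrl.get_obs();print(o["eef_pos"])
R=down(np.radians(90-10.1));move([.6262,.1292,.112],R);move([.6262,.1292,.0945],R)
E
```

```text
[0.62694881 0.12959147 0.14557121]
move [-0.013, -0.018, 0.839] [0.017, -0.004, -0.003] rows>= 0.5
move [-0.013, -0.019, 1.277] [0.017, -0.004, -0.003] rows>= 0.8
```

>>> step_arm:
  moves:
    - [[-0.013, -0.018, 0.2], [0.02, 0, 0]]
    - [[-0.013, -0.018, 0.5], [0.02, 0, 0]]
    - [[-0.013, -0.018, 0.75], [0.02, 0, 0]]
    - [[-0.013, -0.018, 0.85], [0.02, 0, 0]]
    - [[-0.013, -0.018, 0.95], [0.02, 0, 0]]
    - [[-0.013, -0.018, 1.05], [0.02, 0, 0]]
    - [[-0.013, -0.018, 1.15], [0.02, 0, 0]]
    - [[-0.013, -0.018, 1.15], [0.02, 0, 0]]

```text
time: 9.15
eef_pos: [0.6257, 0.129, 0.0985]
orientation: [0.767, 0.642, -0.001, -0.001]
force: [1.3, 0.3, -4.0]
gripper_width: 0.0154
grip_force: 30.0
```

>>> step_arm:
  moves:
    - [[0, 0, 0.08], [0, 0, 0]]
    - [[0, 0, 0.16], [0, 0, 0]]
    - [[0, 0, 0.22], [0, 0, 0]]
    - [[0, 0, 0.26], [0, 0, 0]]
    - [[0, 0, 0.28], [0, 0, 0]]
    - [[0, 0, 0.28], [0, 0, 0]]

```text
time: 9.9
eef_pos: [0.6258, 0.1291, 0.0878]
orientation: [0.767, 0.642, -0.001, -0.001]
force: [-1.7, 0.1, -1.4]
gripper_width: 0.0156
grip_force: 30.0
```

>>> step_arm:
  moves:
    - [[0, 0, 0.02], [0, 0, 0]]
    - [[0, 0, 0.02], [0, 0, 0]]

```text
time: 10.15
eef_pos: [0.6257, 0.1291, 0.0876]
orientation: [0.767, 0.642, -0.0, -0.001]
force: [-5.3, -0.8, 5.5]
gripper_width: 0.0152
grip_force: 30.0
```

>>> step_arm:
  moves:
    - [[0, 0, 0], [0, 0, 0]]
    - [[0, 0, 0], [0, 0, 0]]
    - [[0, 0, 0], [0, 0, 0]]
    - [[0, 0, 0], [0, 0, 0]]
    - [[0, 0, -1], [0, 0, 0]]
    - [[0, 0, -2.2], [0, 0, 0]]
    - [[0, 0, -2.2], [0, 0, 0]]
    - [[0, 0, -2.2], [0, 0, 0]]
  fingers: 0.7

```text
time: 11.15
eef_pos: [0.6256, 0.129, 0.1739]
orientation: [0.767, 0.642, -0.001, -0.001]
force: [-0.1, -0.9, -0.3]
gripper_width: 0.0614
grip_force: 0.0
```

```bash
python3 - <<'E'
from h import *
o=ctrl.get_obs();print(o["time"],o["eef_pos"],o["force"],o["joints"])
for n in ("side","scene"):
    p,d=ctrl.read_camera(n);np.savez(n+"4.npz",p=p,d=d);Q=cloud(n,d).reshape(-1,3)
    L=Q[(abs(Q[:,2]-.077)<.01)&(np.hypot(Q[:,0]-.626,Q[:,1]-.129)<.075)];A=np.linalg.lstsq(np.c_[L[:,:2]-[.626,.129],np.ones(len(L))],L[:,2],rcond=None)[0]
    print(n,len(L),np.median(L[:,2]),A)
    if n=="scene":
        u,v=pix(n,[.626,.129,.05])[0].astype(int);a=cv2.resize(p[v-50:v+50,u-60:u+60],None,fx=4,fy=4,interpolation=cv2.INTER_CUBIC)
        u,v=pix(n,[.39,.23,.08])[0].astype(int);b=cv2.resize(p[v-66:v+54,u-45:u+45],(300,400),interpolation=cv2.INTER_CUBIC);cv2.imwrite("pics/c4.png",np.hstack([a,b])[:,:,::-1])
E
```

```text
11.15 [0.62560496 0.12902256 0.17391238] [-0.05235196 -0.90314799 -0.29428186] [1.82488699e-02 5.85623563e-01 1.13351452e+00 3.44037329e-04
 1.42539132e+00 1.94876977e-01]
side 3842 0.07773644129971369 [0.01580786 0.00860436 0.07785753]
scene 1377 0.07475922354137958 [ 0.01576181 -0.01672892  0.0750466 ]
```

View pics/c4.png

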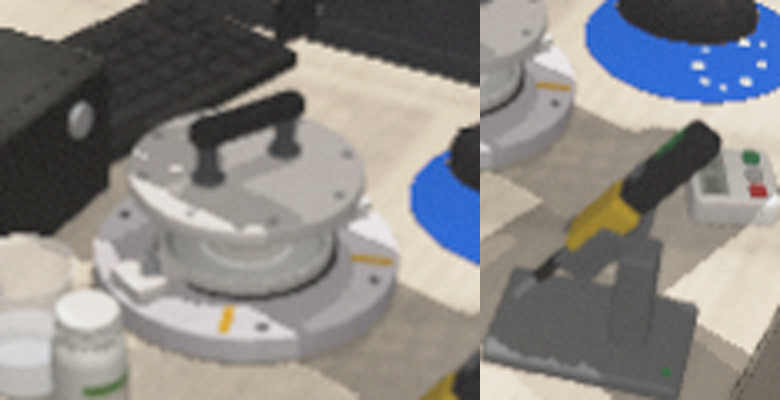

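The cover is seated: the lid is level at z≈0.076 and a peg shows in the left lug. The right-hand crop shows the detector in its stand, butt up towards the robot. Next I'll fit the detector's pose.

```bash
cat >> h.py <<'E'
def detR(psi,t=np.radians(35)):
    z=np.array([-np.sin(t)*np.cos(psi),-np.sin(t)*np.sin(psi),np.cos(t)]);y=np.array([-np.sin(psi),np.cos(psi),0])
    return np.c_[np.cross(y,z),y,z]
E
python3 - <<'E'
from h import *
P=[];names=[]
for n,f in (("wrist","w1"),("wrist","w2"),("scene","scene4"),("side","side4")):
    D=dict(np.load(f+".npz"));W=cloud(n,D["d"],D if n=="wrist" else None).reshape(-1,3);C=D["p"].reshape(-1,3).astype(int)
    ye=(C[:,0]>90)&(C[:,2]<.5*C[:,0])&(C[:,1]>.6*C[:,0])&(W[:,2]>.06)
    bk=(W[:,2]>.125)
    ok=(ye|bk)&(W[:,0]>.29)&(W[:,0]<.46)&(W[:,1]>.16)&(W[:,1]<.32)&(W[:,2]<.18)
    P.append(W[ok]);print(f,ok.sum(),W[ok].mean(0))
def sd(q,P):
    L=(P-[q[0],q[1],.022])@detR(q[2]);h=L[:,2]>.105
    e=np.where(h,.009,.013);dx=abs(L[:,0])-.010;dy=abs(L[:,1])-e
    return np.where((dx>0)&(dy>0),np.hypot(np.maximum(dx,0),np.maximum(dy,0)),np.maximum(dx,dy))
for S in P+[np.vstack(P)]:
    r=min((least_squares(sd,[.43,.22,a],args=(S,),loss="soft_l1",f_scale=.002) for a in (-.6,-.2,.2)),key=lambda r:r.cost)
    L=(S-[*r.x[:2],.022])@detR(r.x[2]);print(r.x.round(4),np.abs(r.fun).mean().round(4),L[:,2].min().round(3),L[:,2].max().round(3))
    pr=ray
E
```

```text
w1 2633 [0.38457282 0.2431384  0.12421038]
w2 3326 [0.38801152 0.2405234  0.12184634]
scene4 509 [0.37348788 0.24413278 0.12667943]
side4 566 [0.37571429 0.22690567 0.13319195]
[0.4403 0.269  0.4722] 0.0009 0.061 0.169
[0.4398 0.2699 0.4745] 0.0008 0.06 0.168
[0.4378 0.2688 0.4744] 0.0012 0.062 0.167
[0.4396 0.2678 0.4622] 0.0013 0.067 0.17
[0.4401 0.2691 0.4682] 0.0009 0.06 0.171
```

```bash
cat >> h.py <<'E'
TIP=np.array([.440,.2692,.022]);PSI=.472
F=np.diag([-1.,1,-1])  # tool axes in detector axes (tool x=-dx, y=dy, z=-dz)
def tcp(tip,psi,tilt,t=.111): 
    D=detR(psi,np.radians(tilt));return tip+t*D[:,2],D@F
E
python3 - <<'E'
from h import *
p,R=tcp(TIP,PSI,35,.111);print(p)
move(*tcp(TIP,PSI,35,.21))
E
```

```text
[0.38329432 0.24025263 0.11292588]
move [0.816, -7.582, -0.487] [-7.756, -3.887, -24.481] rows>= 12.1
```

>>> step_arm:
  moves:
    - [[0.8, -7.6, -0.5], [-7.75, -3.9, -24.5]]
    - [[0.8, -7.6, -0.5], [-7.75, -3.9, -24.5]]
    - [[0.8, -7.6, -0.5], [-7.75, -3.9, -24.5]]
    - [[0.8, -7.6, -0.5], [-7.75, -3.9, -24.5]]
    - [[0.8, -7.6, -0.5], [-7.75, -3.9, -24.5]]
    - [[0.8, -7.6, -0.5], [-7.75, -3.9, -24.5]]
    - [[0.8, -7.6, -0.5], [-7.75, -3.9, -24.5]]
    - [[0.8, -7.6, -0.5], [-7.75, -3.9, -24.5]]
    - [[0.8, -7.6, -0.5], [-7.75, -3.9, -24.5]]
    - [[0.8, -7.6, -0.5], [-7.75, -3.9, -24.5]]
    - [[0.8, -7.6, -0.5], [-7.75, -3.9, -24.5]]
    - [[0.8, -7.6, -0.5], [-7.75, -3.9, -24.5]]
    - [[0.8, -7.6, -0.5], [-7.75, -3.9, -24.5]]
    - [[0.8, -7.6, -0.5], [-7.75, -3.9, -24.5]]
    - [[0.8, -7.6, -0.5], [-7.75, -3.9, -24.5]]

```text
time: 13.12
eef_pos: [0.3321, 0.2137, 0.1946]
orientation: [-0.223, 0.927, 0.069, 0.293]
force: [0.7, 0.7, -1.1]
gripper_width: 0.0619
grip_force: 0.0
```

```bash
python3 - <<'E'
from h import *
o=ctrl.get_obs();print(o["time"],o["eef_pos"],o["joints"],tcp(TIP,PSI,35,.21)[0])
for t in (.21,.111): move(*tcp(TIP,PSI,35,t))
m=ctrl.camera_model("wrist");p,d=ctrl.read_camera("wrist");cv2.imwrite("pics/w5.png",p[:,:,::-1])
A=detR(PSI);print(pix("wrist",[TIP+A[:,2]*t for t in (.06,.105,.168)],m))
E
```

```text
13.125 [0.33211168 0.21369848 0.19464101] [ 0.14588767 -0.04853148  2.15324613  0.40340214  0.48365407 -2.20361347] [0.33271898 0.2144347  0.19402193]
move [-0.009, 0.01, 0.025] [-0.017, 0.009, 0.017] rows>= 0.0
move [-0.007, 0.013, 2.5] [-0.017, 0.009, 0.017] rows>= 1.6
[[312.98387678 223.02925581]
 [312.87542677 239.40493735]
 [312.64574877 274.10047564]]
```

View pics/w5.png

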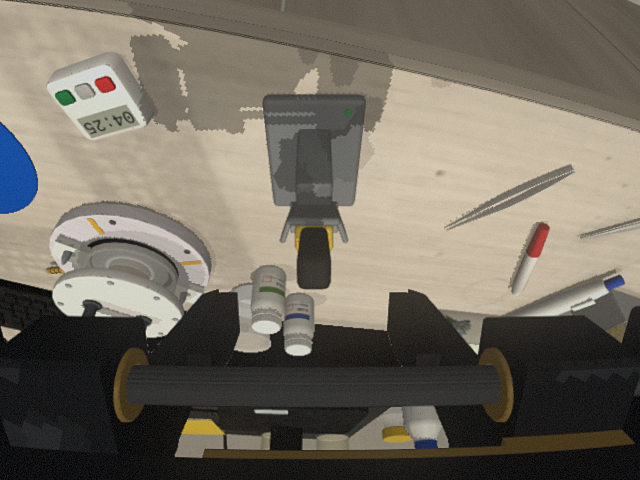

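The butt sits at (314,262), centred between the fingers and matching the prediction (313,274). Advancing along the axis.

>>> step_arm:
  moves:
    - [[0, 0, 0.8], [0, 0, 0]]
    - [[0, 0, 1.6], [0, 0, 0]]
    - [[0, 0, 2.2], [0, 0, 0]]
    - [[0, 0, 2.5], [0, 0, 0]]
    - [[0, 0, 2.5], [0, 0, 0]]

```text
time: 13.8
eef_pos: [0.3835, 0.2402, 0.1126]
orientation: [-0.224, 0.927, 0.07, 0.293]
force: [-0.2, 0.3, 0.5]
gripper_width: 0.0614
grip_force: 0.0
```

>>> step_arm:
  moves:
    - [[0, 0, 0], [0, 0, 0]]
    - [[0, 0, 0], [0, 0, 0]]
    - [[0, 0, 0], [0, 0, 0]]
    - [[0, 0, 0], [0, 0, 0]]
    - [[0, 0, 0], [0, 0, 0]]
    - [[0, 0, 0], [0, 0, 0]]
  fingers: 0
  force: 25

```text
time: 14.55
eef_pos: [0.3837, 0.24, 0.1136]
orientation: [-0.224, 0.927, 0.07, 0.294]
force: [-0.1, -1.2, 2.1]
gripper_width: 0.0178
grip_force: 25.0
```

```bash
python3 - <<'E'
from h import *
o=ctrl.get_obs();print(o["time"],o["eef_pos"],o["joints"],o["gripper_width"],o["grip_force"],o["force"])
R=Rot.from_quat(o["orientation"]).as_matrix();print("tip in tool",R.T@(TIP-o["eef_pos"]))
print("axis err",Rot.from_matrix(R.T@tcp(TIP,PSI,35)[1]).as_rotvec())
E
```

```text
14.55 [0.3837028  0.23999909 0.11362132] [ 0.2110817   0.25143383  2.17383997  0.8984268   0.18911762 -2.67795158] 0.017836754182469813 25.00027136877179 [-0.08201879 -1.16414516  2.13214636]
tip in tool [0.00088957 0.00057942 0.11142445]
axis err [-0.00148919  0.00258808  0.00260981]
```

```bash
cat >> h.py <<'E'
C=np.array([.626,.129]);OFF=np.array([.0005,0,.1114])
def jt(a,r=.057,z=.0255): # a deg left of front
    th=np.radians(169.9-a);return np.array([C[0]+r*np.cos(th),C[1]+r*np.sin(th),z])
def pose(tip,psi_deg,tilt=40):
    R=detR(np.radians(psi_deg),np.radians(tilt))@F;return tip-R@OFF,R
def ax(psi_deg,tilt=40): return detR(np.radians(psi_deg),np.radians(tilt))[:,2]
E
python3 - <<'E'
from h import *
for a in (45,-45): print(jt(a))
A=detR(PSI)
p,R=tcp(TIP,PSI,35)
move(p+.08*A[:,2],R)
move(p+.08*A[:,2]+.05*A[:,0],R)
move(*pose(jt(45)+.06*ax(-25),-25))
E
```

```text
[0.59338769 0.17574866 0.0255    ]
[0.57925134 0.09638769 0.0255    ]
move [0.01, 0.007, -1.989] [-0.017, 0.03, 0.03] rows>= 1.3
move [-1.24, 0.004, -1.986] [-0.017, 0.03, 0.03] rows>= 1.5
move [-2.462, -1.656, 0.409] [6.335, -0.888, 8.281] rows>= 4.9
```

>>> step_arm:
  moves:
    - [[0, 0, -0.4], [0, 0, 0]]
    - [[0, 0, -1], [0, 0, 0]]
    - [[0, 0, -1.6], [0, 0, 0]]
    - [[0, 0, -2], [0, 0, 0]]
    - [[-0.5, 0, -2], [0, 0, 0]]
    - [[-1.25, 0, -2], [0, 0, 0]]
    - [[-1.25, 0, -2], [0, 0, 0]]
    - [[-1.25, 0, -2], [0, 0, 0]]

```text
time: 15.55
eef_pos: [0.3778, 0.2376, 0.2066]
orientation: [-0.224, 0.927, 0.07, 0.293]
force: [-0.6, -0.1, -0.6]
gripper_width: 0.0181
grip_force: 25.0
```

```bash
python3 - <<'E'
from h import *
o=ctrl.get_obs();print(o["time"],o["eef_pos"],o["joints"],o["force"],o["gripper_width"])
move(*pose(jt(45)+.08*ax(-25),-25))
E
```

```text
15.55 [0.37779336 0.23762403 0.20660237] [ 0.20695742  0.03445222  2.02431905  0.31208574  0.50908994 -2.06674919] [-0.56447461 -0.13023443 -0.62397309] 0.018100610627108306
move [-1.318, -1.413, 1.969] [6.334, -0.918, 8.289] rows>= 4.9
```

>>> step_arm:
  moves:
    - [[-0.26, -0.28, 0.39], [1.27, -0.18, 1.66]]
    - [[-0.53, -0.57, 0.79], [2.53, -0.37, 3.3]]
    - [[-0.79, -0.85, 1.18], [3.8, -0.55, 5]]
    - [[-1.06, -1.13, 1.58], [5.07, -0.73, 6.6]]
    - [[-1.318, -1.413, 1.969], [6.334, -0.918, 8.289]]
    - [[-1.318, -1.413, 1.969], [6.334, -0.918, 8.289]]
    - [[-1.318, -1.413, 1.969], [6.334, -0.918, 8.289]]
    - [[-1.318, -1.413, 1.969], [6.334, -0.918, 8.289]]
    - [[-1.318, -1.413, 1.969], [6.334, -0.918, 8.289]]

```text
time: 16.68
eef_pos: [0.4828, 0.2276, 0.1731]
orientation: [0.202, 0.918, -0.074, 0.334]
force: [-1.0, -0.6, -1.1]
gripper_width: 0.0184
grip_force: 25.0
```

```bash
python3 - <<'E'
from h import *
o=ctrl.get_obs();print(o["time"],o["eef_pos"],o["joints"],o["force"],o["gripper_width"])
R=Rot.from_quat(o["orientation"]).as_matrix();tip=o["eef_pos"]+R@OFF;print("tip",tip,jt(45)+.08*ax(-25))
m=ctrl.camera_model("wrist");p,d=ctrl.read_camera("wrist");ps,ds=ctrl.read_camera("side");pc,dc=ctrl.read_camera("scene")
np.savez("w6.npz",p=p,d=d,**m)
print([pix(n,[tip],m if n=="wrist" else None)[0].round(1) for n in("wrist","side","scene")])
out=[]
for n,q in(("wrist",p),("side",ps),("scene",pc)):
    u,v=pix(n,[tip],m if n=="wrist" else None)[0].round().astype(int);u=int(np.clip(u,40,600));v=int(np.clip(v,50,430))
    q=q.copy();out.append(cv2.resize(q[v-50:v+50,u-33:u+33],(264,400),interpolation=cv2.INTER_CUBIC))
cv2.imwrite("pics/c6.png",np.hstack(out)[:,:,::-1])
move(*pose(jt(45),-25))
E
```

```text
16.675 [0.48275255 0.2276024  0.17310084] [ 0.45383446  0.35203895  1.76200669 -0.84014986  0.73277604 -0.12420172] [-0.95323937 -0.58031975 -1.08964018] 0.018407082242643452
tip [0.54734029 0.19768962 0.08740452] [0.54678261 0.19748096 0.08678356]
[array([310.9, 236.7]), array([356.5, 288.4]), array([335. , 206.9])]
move [0.043, -0.005, 2.01] [0.014, 0.011, 0.003] rows>= 1.3
```

View pics/c6.png

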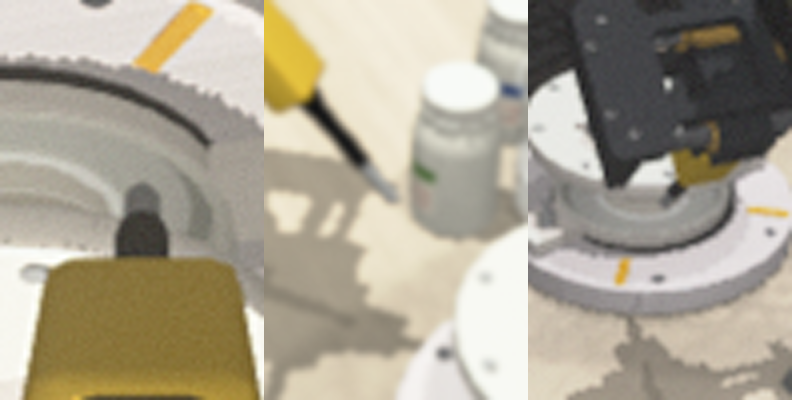

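Each panel is centred on the predicted tip. The side view matches exactly at (132,200) and the wrist view is off by about 3 px (~1.5 mm), which is good enough. Sliding in along the detector's axis.

>>> step_arm:
  moves:
    - [[0.01, 0, 0.5], [0, 0, 0]]
    - [[0.02, 0, 1], [0, 0, 0]]
    - [[0.03, 0, 1.4], [0, 0, 0]]
    - [[0.04, 0, 1.6], [0, 0, 0]]
    - [[0.04, 0, 1.75], [0, 0, 0]]
    - [[0.04, 0, 1.86], [0, 0, 0]]
    - [[0.04, 0, 1.95], [0, 0, 0]]
    - [[0.04, 0, 1.99], [0, 0, 0]]
    - [[0.04, 0, 1.99], [0, 0, 0]]
    - [[0.04, 0, 1.99], [0, 0, 0]]

```text
time: 18.08
eef_pos: [0.5289, 0.2068, 0.112]
orientation: [0.204, 0.917, -0.074, 0.335]
force: [0.0, 0.5, -0.9]
gripper_width: 0.0177
grip_force: 25.0
```

```bash
python3 - <<'E'
from h import *
o=ctrl.get_obs();print(o["time"],o["eef_pos"],o["joints"],o["force"])
R=Rot.from_quat(o["orientation"]).as_matrix();tip=o["eef_pos"]+R@OFF;print("tip",tip,jt(45),np.linalg.norm(tip-jt(45,.054,.023)))
m=ctrl.camera_model("wrist");p,d=ctrl.read_camera("wrist")
pp=pix("wrist",[tip,jt(45,.054,.023),jt(27,.054,.023),jt(9,.054,.023)],m);print(pp.round(1))
u,v=pp[0].round().astype(int);cv2.imwrite("pics/c7.png",cv2.resize(p[max(v-80,0):v+70,max(u-100,0):u+100],(800,600),interpolation=cv2.INTER_CUBIC)[:,:,::-1]);print(u,v)
E
```

```text
18.075 [0.5288981  0.20677031 0.11201894] [ 3.70330118e-01  4.84692244e-01  1.77286695e+00 -9.84864527e-01
  5.91407944e-01  7.25911181e-05] [ 0.02299738  0.52255629 -0.9076479 ]
tip [0.59364781 0.17669332 0.02650251] [0.59338769 0.17574866 0.0255    ] 0.005097379412634005
[[310.9 236.8]
 [307.3 234.8]
 [284.  229.8]
 [259.1 229. ]]
311 237
```

View pics/c7.png

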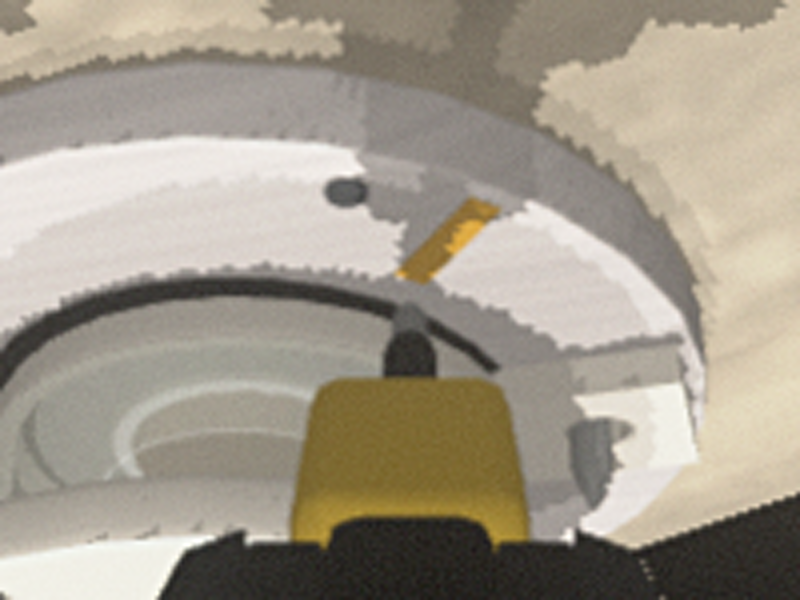

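The tip is at crop (408,308), right on the gasket rim at the left mark and about 3 mm too far left tangentially. I'll correct that in the first sweep rows.

```bash
sed -i 's/^C=np.array.*/C=np.array([.626,.129]);OFF=np.array([.0012,.0008,.1114])/' h.py; cat > sweep.py <<'E'
from h import *
import sys
a0,a1=map(float,sys.argv[1:3]);o=ctrl.get_obs();R0=Rot.from_quat(o["orientation"]).as_matrix();p0=o["eef_pos"]
tip=p0+R0@OFF;print(o["time"],o["force"],"tip",tip,[np.linalg.norm(tip-jt(a,.054,.023)).round(4) for a in (45,27,9,-9,-27,-45)],o["joints"].round(2))
rows=[]
for i in range(20):
    a=a0+(a1-a0)*i/18 if i<19 else a1
    psi=-25+(45-a)/90*35
    p,R=pose(jt(a,.0565,.0252),psi)
    rows.append([(R0.T@(p-p0)/.04).round(2).tolist(),(Rot.from_matrix(R0.T@R).as_rotvec()/np.radians(5)).round(2).tolist()])
print(rows)
E
python3 sweep.py 45 0
```

```text
18.125 [-0.42995211  1.11250915 -2.00329163] tip [0.59350433 0.17766484 0.02605558] [np.float64(0.0056), np.float64(0.0195), np.float64(0.0362), np.float64(0.0523), np.float64(0.0672), np.float64(0.0805)] [ 0.37  0.48  1.77 -0.98  0.59  0.  ]
[[[-0.01, -0.05, 0.03], [0.01, 0.02, -0.01]], [[0.01, -0.13, 0.02], [-0.11, 0.02, -0.16]], [[0.03, -0.22, -0.0], [-0.24, 0.02, -0.31]], [[0.05, -0.3, -0.02], [-0.36, 0.02, -0.46]], [[0.06, -0.39, -0.03], [-0.49, 0.02, -0.61]], [[0.07, -0.48, -0.04], [-0.61, 0.02, -0.76]], [[0.09, -0.57, -0.05], [-0.74, 0.02, -0.91]], [[0.09, -0.66, -0.06], [-0.86, 0.02, -1.06]], [[0.1, -0.75, -0.06], [-0.99, 0.02, -1.2]], [[0.1, -0.84, -0.07], [-1.12, 0.02, -1.35]], [[0.1, -0.93, -0.07], [-1.24, 0.02, -1.5]], [[0.1, -1.02, -0.07], [-1.37, 0.02, -1.65]], [[0.1, -1.11, -0.06], [-1.49, 0.02, -1.8]], [[0.09, -1.2, -0.06], [-1.62, 0.02, -1.95]], [[0.09, -1.29, -0.05], [-1.74, 0.02, -2.1]], [[0.07, -1.38, -0.04], [-1.87, 0.03, -2.25]], [[0.06, -1.47, -0.03], [-1.99, 0.03, -2.4]], [[0.04, -1.56, -0.02], [-2.12, 0.03, -2.54]], [[0.03, -1.65, -0.0], [-2.24, 0.03, -2.69]], [[0.03, -1.65, -0.0], [-2.24, 0.03, -2.69]]]
```

>>> step_arm:
  moves:
    - [[-0.01, -0.05, 0.03], [0, 0, 0]]
    - [[0.01, -0.13, 0.02], [-0.11, 0, -0.16]]
    - [[0.03, -0.22, 0], [-0.24, 0, -0.31]]
    - [[0.05, -0.3, -0.02], [-0.36, 0, -0.46]]
    - [[0.06, -0.39, -0.03], [-0.49, 0, -0.61]]
    - [[0.07, -0.48, -0.04], [-0.61, 0, -0.76]]
    - [[0.09, -0.57, -0.05], [-0.74, 0, -0.91]]
    - [[0.09, -0.66, -0.06], [-0.86, 0, -1.06]]
    - [[0.1, -0.75, -0.06], [-0.99, 0, -1.2]]
    - [[0.1, -0.84, -0.07], [-1.12, 0, -1.35]]
    - [[0.1, -0.93, -0.07], [-1.24, 0, -1.5]]
    - [[0.1, -1.02, -0.07], [-1.37, 0, -1.65]]
    - [[0.1, -1.11, -0.06], [-1.49, 0, -1.8]]
    - [[0.09, -1.2, -0.06], [-1.62, 0, -1.95]]
    - [[0.09, -1.29, -0.05], [-1.74, 0, -2.1]]
    - [[0.07, -1.38, -0.04], [-1.87, 0, -2.25]]
    - [[0.06, -1.47, -0.03], [-1.99, 0, -2.4]]
    - [[0.04, -1.56, -0.02], [-2.12, 0, -2.54]]
    - [[0.03, -1.65, 0], [-2.24, 0, -2.69]]
    - [[0.03, -1.65, 0], [-2.24, 0, -2.69]]

```text
time: 20.62
eef_pos: [0.5001, 0.1469, 0.111]
orientation: [0.062, 0.937, -0.023, 0.342]
force: [0.9, -1.1, 0.0]
gripper_width: 0.0177
grip_force: 25.0
```

```bash
python3 sweep.py 0 -46; python3 - <<'E'
from h import *
o=ctrl.get_obs();tip=o["eef_pos"]+Rot.from_quat(o["orientation"]).as_matrix()@OFF
m=ctrl.camera_model("wrist");p,d=ctrl.read_camera("wrist")
pp=pix("wrist",[tip,jt(9,.054,.023),jt(-9,.054,.023),jt(-27,.054,.023)],m);print(pp.round(1))
u,v=pp[0].round().astype(int);cv2.imwrite("pics/c8.png",cv2.resize(p[v-60:v+60,u-80:u+80],(800,600),interpolation=cv2.INTER_CUBIC)[:,:,::-1])
E
```

```text
20.625 [ 0.9364992  -1.11334641  0.03774848] tip [0.57043413 0.13832425 0.02498409] [np.float64(0.0428), np.float64(0.0265), np.float64(0.0097), np.float64(0.0087), np.float64(0.0254), np.float64(0.0418)] [ 0.14  0.38  2.02 -1.21  0.19 -0.15]
[[[-0.01, 0.01, -0.01], [-0.01, 0.02, -0.0]], [[-0.01, -0.08, -0.01], [-0.14, 0.02, -0.16]], [[-0.01, -0.18, -0.0], [-0.27, 0.02, -0.31]], [[-0.01, -0.27, -0.0], [-0.39, 0.02, -0.46]], [[-0.02, -0.36, 0.0], [-0.52, 0.02, -0.61]], [[-0.03, -0.45, 0.01], [-0.65, 0.02, -0.76]], [[-0.04, -0.55, 0.02], [-0.78, 0.02, -0.92]], [[-0.06, -0.64, 0.04], [-0.91, 0.02, -1.07]], [[-0.07, -0.73, 0.05], [-1.03, 0.02, -1.22]], [[-0.09, -0.82, 0.07], [-1.16, 0.02, -1.37]], [[-0.11, -0.91, 0.08], [-1.29, 0.02, -1.53]], [[-0.14, -1.0, 0.11], [-1.42, 0.02, -1.68]], [[-0.16, -1.08, 0.13], [-1.54, 0.02, -1.83]], [[-0.19, -1.17, 0.15], [-1.67, 0.02, -1.98]], [[-0.22, -1.25, 0.18], [-1.8, 0.02, -2.13]], [[-0.26, -1.33, 0.21], [-1.93, 0.02, -2.29]], [[-0.29, -1.41, 0.24], [-2.06, 0.02, -2.44]], [[-0.33, -1.49, 0.27], [-2.18, 0.02, -2.59]], [[-0.37, -1.56, 0.3], [-2.31, 0.02, -2.74]], [[-0.37, -1.56, 0.3], [-2.31, 0.02, -2.74]]]
[[312.3 235.5]
 [325.2 235.9]
 [300.7 235.2]
 [277.5 238.8]]
```

View pics/c8.png

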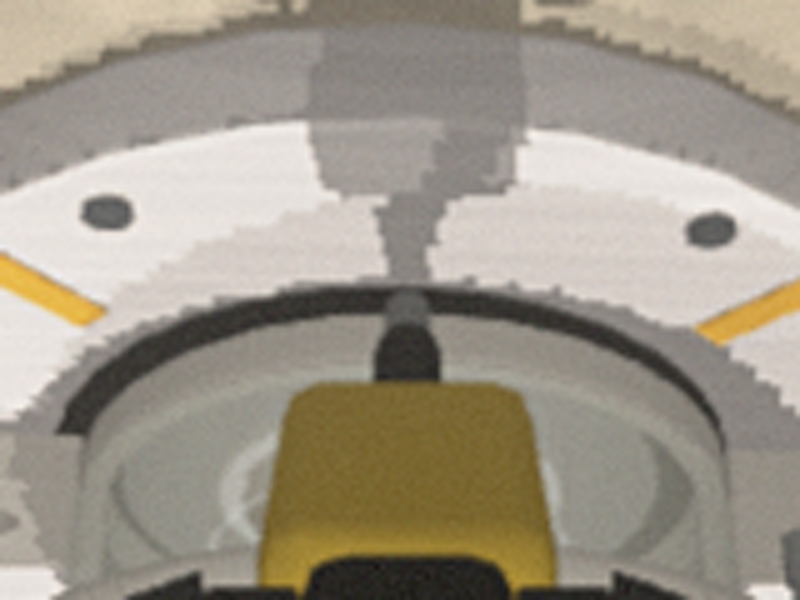

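The tip is at (407,295), on the gasket exactly midway between the marks. But q5 (0.19) is near its limit (0.17), so the second half needs a steeper lean of 32°, which still clears the lid by about 6 mm.

```bash
cat > sweep2.py <<'E'
from h import *
o=ctrl.get_obs();R0=Rot.from_quat(o["orientation"]).as_matrix();p0=o["eef_pos"]
rows=[];pp=None
for i in range(20):
    a=-46*min(i/18.,1)
    tilt=np.interp(i,[0,8],[40,32]);psi=np.interp(i,[0,5,18],[-7.5,-7.5,20])
    p,R=pose(jt(a,.0565,.0252),psi,tilt)
    if i==0: pp=p
    rows.append([(R0.T@(p-p0)/.04).round(2).tolist(),(Rot.from_matrix(R0.T@R).as_rotvec()/np.radians(5)).round(2).tolist()])
print(rows)
E
python3 sweep2.py
```

```text
[[[-0.0, 0.01, -0.01], [-0.01, 0.02, -0.01]], [[-0.05, -0.06, -0.01], [-0.01, 0.22, -0.01]], [[-0.1, -0.12, -0.0], [-0.01, 0.42, -0.01]], [[-0.15, -0.18, 0.0], [-0.01, 0.62, -0.01]], [[-0.21, -0.24, 0.01], [-0.01, 0.82, -0.01]], [[-0.26, -0.31, 0.02], [-0.01, 1.02, -0.01]], [[-0.32, -0.42, 0.04], [-0.26, 1.22, -0.34]], [[-0.38, -0.54, 0.05], [-0.51, 1.42, -0.69]], [[-0.45, -0.65, 0.08], [-0.76, 1.62, -1.03]], [[-0.47, -0.76, 0.09], [-1.01, 1.62, -1.38]], [[-0.5, -0.87, 0.12], [-1.26, 1.62, -1.72]], [[-0.53, -0.98, 0.14], [-1.5, 1.62, -2.06]], [[-0.56, -1.09, 0.17], [-1.75, 1.61, -2.4]], [[-0.59, -1.2, 0.2], [-2.0, 1.61, -2.75]], [[-0.63, -1.3, 0.23], [-2.25, 1.61, -3.09]], [[-0.67, -1.4, 0.26], [-2.5, 1.6, -3.43]], [[-0.72, -1.5, 0.3], [-2.75, 1.6, -3.77]], [[-0.77, -1.6, 0.34], [-3.0, 1.6, -4.11]], [[-0.82, -1.69, 0.39], [-3.25, 1.59, -4.46]], [[-0.82, -1.69, 0.39], [-3.25, 1.59, -4.46]]]
```

>>> step_arm:
  moves:
    - [[-0.05, -0.06, -0.01], [0, 0.22, 0]]
    - [[-0.1, -0.12, 0], [0, 0.42, 0]]
    - [[-0.15, -0.18, 0], [0, 0.62, 0]]
    - [[-0.21, -0.24, 0.01], [0, 0.82, 0]]
    - [[-0.26, -0.31, 0.02], [0, 1.02, 0]]
    - [[-0.32, -0.42, 0.04], [-0.26, 1.22, -0.34]]
    - [[-0.38, -0.54, 0.05], [-0.51, 1.42, -0.69]]
    - [[-0.45, -0.65, 0.08], [-0.76, 1.62, -1.03]]

```text
time: 21.68
eef_pos: [0.5124, 0.1196, 0.1202]
orientation: [0.009, 0.961, -0.002, 0.275]
force: [0.2, -0.0, -1.0]
gripper_width: 0.0179
grip_force: 25.0
```

```bash
cat > sweep3.py <<'E'
from h import *
o=ctrl.get_obs();R0=Rot.from_quat(o["orientation"]).as_matrix();p0=o["eef_pos"]
tip=p0+R0@OFF;print(o["time"],o["force"],"tip",tip,[np.linalg.norm(tip-jt(a,.054,.023)).round(4) for a in (45,27,9,-9,-27,-45)],o["joints"].round(3))
rows=[]
for i in range(9,20):
    a=-46*min(i/18.,1);psi=np.interp(i,[0,5,18],[-7.5,-7.5,20])
    p,R=pose(jt(a,.0565,.0252),psi,32)
    rows.append([(R0.T@(p-p0)/.04).round(2).tolist(),(Rot.from_matrix(R0.T@R).as_rotvec()/np.radians(5)).round(2).tolist()])
print(rows)
E
python3 sweep3.py
```

```text
21.675 [ 0.21566507 -0.00163997 -1.01693036] tip [0.57038723 0.11938864 0.02502062] [np.float64(0.0593), np.float64(0.0441), np.float64(0.0277), np.float64(0.011), np.float64(0.0075), np.float64(0.0242)] [ 0.011  0.339  1.929 -0.048  0.316 -1.5  ]
[[[-0.01, -0.12, 0.0], [-0.21, -0.01, -0.34]], [[-0.03, -0.24, 0.02], [-0.43, -0.01, -0.7]], [[-0.05, -0.35, 0.03], [-0.65, -0.01, -1.06]], [[-0.08, -0.46, 0.04], [-0.88, -0.01, -1.42]], [[-0.11, -0.57, 0.06], [-1.1, -0.01, -1.78]], [[-0.14, -0.68, 0.08], [-1.33, -0.01, -2.14]], [[-0.18, -0.79, 0.1], [-1.55, -0.01, -2.5]], [[-0.22, -0.9, 0.13], [-1.77, -0.01, -2.85]], [[-0.26, -1.0, 0.16], [-2.0, -0.01, -3.21]], [[-0.31, -1.1, 0.19], [-2.22, -0.01, -3.57]], [[-0.31, -1.1, 0.19], [-2.22, -0.01, -3.57]]]
```

>>> step_arm:
  moves:
    - [[-0.01, -0.12, 0], [-0.21, 0, -0.34]]
    - [[-0.03, -0.24, 0.02], [-0.43, 0, -0.7]]
    - [[-0.05, -0.35, 0.03], [-0.65, 0, -1.06]]
    - [[-0.08, -0.46, 0.04], [-0.88, 0, -1.42]]
    - [[-0.11, -0.57, 0.06], [-1.1, 0, -1.78]]
    - [[-0.14, -0.68, 0.08], [-1.33, 0, -2.14]]
    - [[-0.18, -0.79, 0.1], [-1.55, 0, -2.5]]
    - [[-0.22, -0.9, 0.13], [-1.77, 0, -2.85]]
    - [[-0.26, -1, 0.16], [-2, 0, -3.21]]
    - [[-0.31, -1.1, 0.19], [-2.22, 0, -3.57]]
    - [[-0.31, -1.1, 0.19], [-2.22, 0, -3.57]]
    - [[-0.31, -1.1, 0.19], [-2.22, 0, -3.57]]

```text
time: 23.18
eef_pos: [0.5259, 0.0754, 0.1202]
orientation: [-0.166, 0.947, 0.047, 0.271]
force: [-0.1, 0.0, -1.1]
gripper_width: 0.0176
grip_force: 25.0
```

```bash
python3 sweep3.py | head -1; python3 - <<'E'
from h import *
o=ctrl.get_obs();tip=o["eef_pos"]+Rot.from_quat(o["orientation"]).as_matrix()@OFF
m=ctrl.camera_model("wrist");p,d=ctrl.read_camera("wrist")
pp=pix("wrist",[tip,jt(-27,.054,.023),jt(-45,.054,.023)],m);print(pp.round(1))
u,v=pp[0].round().astype(int);cv2.imwrite("pics/c9.png",cv2.resize(p[v-60:v+60,u-80:u+80],(800,600),interpolation=cv2.INTER_CUBIC)[:,:,::-1])
E
```

```text
23.175 [-0.12565328  0.0050172  -1.06383892] tip [0.58022914 0.09587058 0.0250796 ] [np.float64(0.0789), np.float64(0.0658), np.float64(0.0511), np.float64(0.0352), np.float64(0.0185), np.float64(0.0034)] [-0.22   0.344  1.921  0.66   0.482 -2.669]
[[313.1 235. ]
 [340.  233.2]
 [315.4 234.9]]
```

View pics/c9.png

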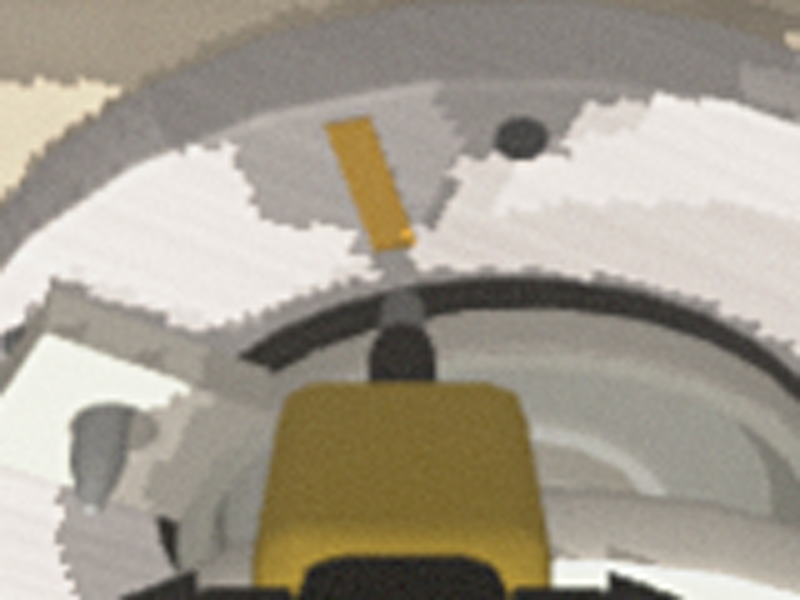

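The tip is at (403,300), on the gasket at the right yellow mark. The sweep is done, so I'm withdrawing and returning the detector.

>>> step_arm:
  moves:
    - [[0, 0, -0.2], [0, 0, 0]]
    - [[0, 0, -0.6], [0, 0, 0]]
    - [[0, 0, -1.2], [0, 0, 0]]
    - [[0, 0, -2], [0, 0, 0]]
    - [[0, 0, -2], [0, 0, 0]]
    - [[0, 0, -2], [0, 0, 0]]

```text
time: 23.98
eef_pos: [0.4861, 0.0607, 0.1881]
orientation: [-0.166, 0.947, 0.047, 0.272]
force: [0.7, -0.1, -0.5]
gripper_width: 0.0178
grip_force: 25.0
```

```bash
cat > home.py <<'E'
from h import *
o=ctrl.get_obs();print(o["time"],o["eef_pos"],o["joints"].round(2),o["force"],o["gripper_width"])
A=detR(PSI);R=tcp(TIP,PSI,35)[1];h=np.array([.3836,.2401,.1132])
for t,x in ((.08,.05),(.08,0),(.03,0),(0,0)): move(h+t*A[:,2]+x*A[:,0],R)
E
python3 home.py
```

```text
23.975 [0.48614476 0.06074785 0.1880746 ] [-0.29  0.16  1.92  0.53  0.67 -2.56] [ 0.72103547 -0.14871994 -0.52902285] 0.017833691652767034
move [0.597, 5.072, -0.948] [-0.799, -0.597, -1.192] rows>= 3.3
move [1.839, 4.945, -0.878] [-0.799, -0.597, -1.192] rows>= 3.4
move [1.779, 5.035, 0.367] [-0.799, -0.597, -1.192] rows>= 3.4
move [1.742, 5.09, 1.114] [-0.799, -0.597, -1.192] rows>= 3.5
```

>>> step_arm:
  moves:
    - [[0.1, 0.9, -0.2], [-0.15, -0.1, -0.2]]
    - [[0.22, 1.9, -0.36], [-0.3, -0.22, -0.45]]
    - [[0.34, 2.9, -0.54], [-0.46, -0.34, -0.68]]
    - [[0.46, 3.9, -0.73], [-0.61, -0.46, -0.92]]
    - [[0.55, 4.7, -0.88], [-0.74, -0.55, -1.1]]
    - [[0.6, 5.07, -0.95], [-0.8, -0.6, -1.19]]
    - [[0.6, 5.07, -0.95], [-0.8, -0.6, -1.19]]
    - [[0.6, 5.07, -0.95], [-0.8, -0.6, -1.19]]
    - [[0.6, 5.07, -0.95], [-0.8, -0.6, -1.19]]

```text
time: 25.1
eef_pos: [0.3796, 0.2372, 0.2073]
orientation: [-0.223, 0.927, 0.07, 0.292]
force: [0.2, -0.9, -0.2]
gripper_width: 0.0178
grip_force: 25.0
```

```bash
python3 home.py
```

```text
25.1 [0.37964491 0.23720082 0.20728289] [ 0.2   0.04  2.02  0.31  0.51 -2.07] [ 0.17642609 -0.90260517 -0.16171263] 0.017815224367142606
move [-0.0, 0.02, -0.004] [-0.001, -0.004, -0.011] rows>= 0.0
move [1.25, 0.018, -0.003] [-0.001, -0.004, -0.011] rows>= 0.8
move [1.25, 0.019, 1.247] [-0.001, -0.004, -0.011] rows>= 1.1
move [1.249, 0.019, 1.997] [-0.001, -0.004, -0.011] rows>= 1.5
```

>>> step_arm:
  moves:
    - [[0.4, 0.02, 0], [0, 0, 0]]
    - [[0.8, 0.02, 0], [0, 0, 0]]
    - [[1.1, 0.02, 0], [0, 0, 0]]
    - [[1.22, 0.02, 0], [0, 0, 0]]
    - [[1.22, 0.02, 0], [0, 0, 0]]
    - [[1.23, 0.02, 0.3], [0, 0, 0]]
    - [[1.23, 0.02, 0.6], [0, 0, 0]]
    - [[1.23, 0.02, 0.9], [0, 0, 0]]
    - [[1.24, 0.02, 1.2], [0, 0, 0]]
    - [[1.24, 0.02, 1.45], [0, 0, 0]]
    - [[1.24, 0.02, 1.65], [0, 0, 0]]
    - [[1.24, 0.02, 1.8], [0, 0, 0]]
    - [[1.24, 0.02, 1.9], [0, 0, 0]]
    - [[1.24, 0.02, 1.9], [0, 0, 0]]

```text
time: 26.85
eef_pos: [0.3818, 0.2399, 0.1168]
orientation: [-0.223, 0.927, 0.071, 0.292]
force: [-0.3, -1.0, -0.3]
gripper_width: 0.0179
grip_force: 25.0
```

```bash
python3 home.py
```

```text
26.85 [0.38177215 0.23992053 0.11679919] [ 0.21  0.24  2.17  0.84  0.2  -2.62] [-0.3402207  -0.98667433 -0.25895565] 0.017859188530593952
move [-1.234, -0.016, -1.902] [0.006, 0.002, -0.001] rows>= 1.5
move [0.016, -0.016, -1.902] [0.006, 0.002, -0.001] rows>= 1.2
move [0.016, -0.016, -0.652] [0.006, 0.002, -0.001] rows>= 0.4
move [0.017, -0.017, 0.098] [0.006, 0.002, -0.001] rows>= 0.1
```

No contact force so far. Finishing the last 4 mm, then I'll release and back off.

>>> step_arm:
  moves:
    - [[0.01, -0.01, 0.05], [0, 0, 0]]
    - [[0.01, -0.01, 0.1], [0, 0, 0]]
    - [[0.01, -0.01, 0.1], [0, 0, 0]]

```text
time: 27.22
eef_pos: [0.3836, 0.2403, 0.1136]
orientation: [-0.223, 0.927, 0.07, 0.293]
force: [-0.6, -1.5, 3.0]
gripper_width: 0.0179
grip_force: 25.0
```

>>> step_arm:
  moves:
    - [[0, 0, 0], [0, 0, 0]]
    - [[0, 0, 0], [0, 0, 0]]
    - [[0, 0, 0], [0, 0, 0]]
    - [[0, 0, 0], [0, 0, 0]]
    - [[0, 0, 0], [0, 0, 0]]
    - [[0, 0, -0.3], [0, 0, 0]]
    - [[0, 0, -1], [0, 0, 0]]
    - [[0, 0, -2], [0, 0, 0]]
    - [[0, 0, -3], [0, 0, 0]]
    - [[0, 0, -3], [0, 0, 0]]
    - [[0, 0, -3], [0, 0, 0]]
  fingers: 0.6

```text
time: 28.6
eef_pos: [0.3223, 0.2091, 0.211]
orientation: [-0.223, 0.927, 0.071, 0.292]
force: [0.2, 0.8, -0.5]
gripper_width: 0.0528
grip_force: 0.0
```

```bash
python3 - <<'E'
from h import *
o=ctrl.get_obs();print(o["time"],o["eef_pos"],o["force"],o["gripper_width"])
P=[]
for n in ("wrist","scene","side"):
    m=ctrl.camera_model(n);p,d=ctrl.read_camera(n);W=cloud(n,d,m).reshape(-1,3);C_=p.reshape(-1,3).astype(int)
    ye=(C_[:,0]>90)&(C_[:,2]<.5*C_[:,0])&(C_[:,1]>.6*C_[:,0])&(W[:,2]>.06)
    ok=(ye|(W[:,2]>.125))&(W[:,0]>.29)&(W[:,0]<.46)&(W[:,1]>.16)&(W[:,1]<.32)&(W[:,2]<.165)&(np.linalg.norm(np.cross(W-TIP,detR(PSI)[:,2]),axis=1)<.03)
    L=(W[ok]-TIP)@detR(PSI);print(n,ok.sum(),"t range",L[:,2].min().round(4),L[:,2].max().round(4),"y",np.median(L[:,1]).round(4),"x",np.percentile(L[:,0],[5,50,95]).round(4))
    if n=="side":
        Q=W[(abs(W[:,2]-.077)<.01)&(np.hypot(W[:,0]-.626,W[:,1]-.129)<.075)];print("lid",len(Q),np.median(Q[:,2]))
for n in("scene4","side4"):
    D=np.load(n+".npz");W=cloud(n[:-1],D["d"]).reshape(-1,3);C_=D["p"].reshape(-1,3).astype(int)
    ye=(C_[:,0]>90)&(C_[:,2]<.5*C_[:,0])&(C_[:,1]>.6*C_[:,0])&(W[:,2]>.06)
    ok=(ye|(W[:,2]>.125))&(W[:,0]>.29)&(W[:,0]<.46)&(W[:,1]>.16)&(W[:,1]<.32)&(W[:,2]<.165)&(np.linalg.norm(np.cross(W-TIP,detR(PSI)[:,2]),axis=1)<.03)
    L=(W[ok]-TIP)@detR(PSI);print("before",n,ok.sum(),L[:,2].min().round(4),L[:,2].max().round(4),np.median(L[:,1]).round(4),np.percentile(L[:,0],[5,50,95]).round(4))
E
```

```text
28.6 [0.32229972 0.20905779 0.21102578] [ 0.21066055  0.83615623 -0.48741023] 0.052781435750176305
wrist 1599 t range 0.0997 0.1695 y 0.0006 x [-0.01   -0.0048  0.0069]
scene 518 t range 0.0642 0.1684 y 0.0094 x [-0.0086  0.0037  0.0089]
side 563 t range 0.0689 0.1711 y -0.0091 x [-0.0087  0.0019  0.0093]
lid 3849 0.07776087892409667
before scene4 509 0.0633 0.1683 0.0093 [-0.0087  0.0036  0.009 ]
before side4 565 0.0677 0.1708 -0.0092 [-0.0089  0.0018  0.0094]
```

The detector is back within about 0.3 mm of where it started and the cover's height is unchanged. Handing in.

```bash
python3 -c "
from workcell import ctrl
print(ctrl.job_done())"
```

```text
the job is handed in; nothing more can be done
None
```

The cover is seated on both pegs, the joint was traced from the left yellow mark to the right, and the detector is back in its stand; I handed the job in at about 29 s, and the interface returned no verdict.

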